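# Load the swing tray of a sample-pot reader

## Robot

A 6-joint arm with a two-finger parallel gripper is mounted at the origin on the work surface. World frame = base frame: x ahead of the robot, y to its left, z up, the work surface at z = 0. Lengths are in m, angles in rad, forces in N, time in s.
With the tool pointing down it reaches from about 0.15 to 0.775 m from the base axis. Payload 6.1 kg.
Tool frame: the origin (TCP) lies where the fingers leave the gripper's body, on its centre line; the fingertips stand 73 mm ahead of it and the grasp point (between the pads) lies 54 mm ahead of it; x points along the fingers, y is the direction in which the jaws open and shut, and the axes are right-handed (so a half turn about x gives the same grasp; the last joint's range is limited). The gripper opens to 85 mm and grips with 20 to 120 N. Pads are 22 mm wide; open, the fingers measure 114 mm over their backs; the gripper's body (76 mm by 85 mm) begins 54 mm behind the grasp point. The pads swing forward as they close: fully open they stand 13 mm farther back than shut.
Start: joints at [-1.151, 0.126, -0.04, 1.405, 0, 1.571], TCP at [0.214, -0.479, 0.304] pointing down, gripper open.
Joint ranges: [-2.72, 2.72], [-0.95, 1.95], [-1.27, 1.35], [-1.78, 2.02], [-1.46, 1.47], [-3.14, 3.14]. Speed limits (rad/s): [2.39, 2.39, 3.01, 3.14, 3.14, 3.14].

## Interface

Orientations are given as a unit quaternion [w, x, y, z].
In Python, from workcell import robot gives the robot as it stands.
- The arm moves only by the tool step_arm, never from a script. Its argument "plan" is a list of rows, each an object with "claw": the finger opening in m, from 0 to 0.0854; "linear": the shift along the tool's x, y, z in m, a list of three; "turn": the turn about the tool's x in degrees. In form: [{"claw": claw, "linear": [tx, ty, tz], "turn": turn}, ...]. A call has 1 to 10 rows; each row shifts and turns the pose as measured when the row begins, along the tool's axes as they then stand; what a row does not reach is not made up. A row lasts 1/8 s, in which the tool goes at most 62.5 mm and 10.7 degrees, less where a joint would pass 70% of its speed; a pose out of reach is approached as far as the arm can. A call with a gripper value outside its range is refused whole. The fingers move at their own pace and stop on an object; "newtons" is the grip in N (left out, the last holds). Time passes only in rows, so rows that do not move let the fingers close. It gives the time, the measured TCP pose, the force and the opening at its end, in the units of the state.
- robot.state(): the state, without advancing time (a new reading comes with each control period).
- robot.grab_frame(name): name is "side" or "top" or "wrist"; returns (picture, depth): 400x640x3 uint8, red, green, blue; 400x640 float32, m along the optical axis (not along the pixel's ray), 0 where there is no reading.
- robot.camera_model(name): a dict with "vfov" (degrees; the focal length in pixels is half the picture's height over the tangent of half this angle, whatever the lens; pixels are square), "cx", "cy" (the principal point, pixels), "k1" (the pictures are not rectified: a ray, as slopes to the right and down, at radius r is drawn at 1 + k1 r^2 times it, then the intrinsics apply), "xyz" and "attitude" of the camera in the world; the wrist camera has in their place "hand_eye" (4x4, takes a point from camera to tool coordinates, whose origin is the TCP and whose axes are the tool frame's). Camera axes: x right, y up, looking along -z (the intrinsics and any distortion apply to the point x, -y, -z); pixel columns grow to the right and rows downward; lengths in m; the calibration is good to about 2 mm. A picture is of the moment at which its call begins: read the wrist's pose just before it. camera_model takes no time and is no camera call.
- robot.sign_off(): hands the job in, once; it reports no verdict.
Trained networks look in the newest picture that a camera, given by its name, has taken for a name from the list of things; names that differ only in an ending like _2 or _b are one class to them, and where a whole thing is asked for, a point or a joint stands for the part that bears it (a point fixed in the world has none). Each returns a list of dicts, best first, with "confidence" (0 to 1); they miss things now and then, are a little off and sometimes report something else, mostly with a low value. They report only what shows in the picture. A call takes as long as a camera call.
- robot.trace(name, camera): "pixels" (400x640 bool, what is visible of it) and "point" ([row, column] in pixels, amid what is visible of it).
The state is a dict: "t": time; "joints": joint angles; "qvel": joint speeds; "joint_torque": joint torques, N m; "tcp_pos": TCP position; "ee_rot": TCP orientation; "ft_force": force on the tool from outside, world axes, zero at the start; "torque": the same for the moment, N m; "grip_width": finger opening in m.
Only numpy, scipy, OpenCV 4.12 (cv2) and the standard library are available. Lean on these libraries where they do the work, as an engineer would, in place of code of your own. Each camera call takes 0.05 s, during which the arm holds its last target.

## Task

Push the reader's swing tray by its free end so that it turns about its pin right out against its loading stop, take off the slim pot left on it and stand it on the bench, and stand every middle-size (40 mm) sample pot upright on the tray's floor; leave the other slim and wide pots, the stopper and the screw cap standing where they are. Then push the free end back until the tray is at its reading heading, its pointer straight opposite the index block. Only then press the start button fully down and let go.

Things in the scene. Friction and masses are not known exactly. Their poses are not given: they have to be found in the camera images.
- station: fixed reader station, standing at a different place and turn each time. Origin on the bench at the swing tray's pivot pin, z up. Its reader tower is a white box 120 mm high, spanning x = +70 to +155 mm and y = -65 to +125 mm in this frame, with a dark window strip in the face towards -x (towards the robot).
- tray (a joint): heading of the aluminium swing tray about its pin, rad; grows as the tray's free end swings out towards the robot (clockwise from above). 0 = reading heading: tray parallel to the reader window, pointer opposite the index block. 1.35 = loading heading, right out against its stop; the other stop is at -0.2. Pivot friction (about 1 N at the free end) keeps it where it is left.
- tray_pin (a point): point on the pin axis at the level of the tray's inner floor, 18 mm above the bench; turns with the tray. x runs along the tray to its free end, z up, y across: at the reading heading x points along the station's -y and y along the station's +x. In this frame the tray's outside spans x = -25 to +235 mm, y = -75 to +25 mm.
- tray_floor (a point): middle of the tray's inner floor, at x = +127, y = -25 mm of tray_pin, same axes. Plain floor: four pots fit in a row along x, 50 mm apart, centred here. Rim 4 mm thick, its top 26 mm above the bench (8 mm over the floor); tray's underside 4 mm above the bench. A pin boss 24 mm across stands 16 mm above the floor at tray_pin.
- tray_pointer (a point): end of the small steel pointer, 8 mm wide, that sticks out 12 mm from the middle of the tray's free end, 20 mm above the bench; turns with the tray.
- index (a point): middle of the top edge, nearest the tray, of the fixed steel index block (12 mm wide, 22 mm long, 22 mm high). At the reading heading the pointer's end is straight opposite it with a 5 mm gap.
- console: fixed white console 70 x 60 x 30 mm; origin at the centre of its underside, on the bench. The start button sits in the middle of its top.
- start (a joint): travel of the start button (round, grey, 30 mm across): 0 up, 0.006 m fully down at about 4 N, springs back.
- start_top (a point): centre of the start button's top face, pressed straight down.
- pot1: grey-lidded white plastic sample pot, a plain upright cylinder 42 mm high and 40 mm across; origin at the centre of its underside, z up. A middle-size pot, for the reader; two to four of them are there, the others absent.
- pot2: grey-lidded white plastic sample pot, a plain upright cylinder 42 mm high and 40 mm across; origin at the centre of its underside, z up. A middle-size pot, for the reader; two to four of them are there, the others absent.
- pot3: grey-lidded white plastic sample pot, a plain upright cylinder 42 mm high and 40 mm across; origin at the centre of its underside, z up. A middle-size pot, for the reader; two to four of them are there, the others absent.
- pot4: grey-lidded white plastic sample pot, a plain upright cylinder 42 mm high and 40 mm across; origin at the centre of its underside, z up. A middle-size pot, for the reader; two to four of them are there, the others absent.
- slim1: grey-lidded white plastic sample pot, a plain upright cylinder 42 mm high and 30 mm across; origin at the centre of its underside, z up. Too slim for the reader.
- wide1: grey-lidded white plastic sample pot, a plain upright cylinder 42 mm high and 52 mm across; origin at the centre of its underside, z up. Too wide for the reader.
- wide2: grey-lidded white plastic sample pot, a plain upright cylinder 42 mm high and 52 mm across; origin at the centre of its underside, z up. Too wide for the reader.
- slim2: grey-lidded white plastic sample pot, a plain upright cylinder 42 mm high and 30 mm across; origin at the centre of its underside, z up. Too slim for the reader; it starts out standing on the tray, left from the last run.
- stopper: brown rubber stopper standing among the pots, 32 mm across, 28 mm high; origin at its underside, z up. Bystander.
- cap: blue screw cap standing among the pots, 36 mm across, 16 mm high; origin at its underside, z up. Bystander.

How it is judged:
By the outcome, as a careful person would: the job done as asked, in the order asked, and still so for the second after the job is handed in, with the robot touching nothing.
Of pot1, pot2, pot3, pot4 only 2 to 4 are there at a start; the rules pass over those that are not, and their reading is None.
At some moment in a run one of pot1, pot2, pot3, pot4 may be knocked a few centimetres aside while the robot is not near it.
Once in a run the grip may slacken for a moment while it holds something.
It also fails if it takes over 210 s, if anything falls off the work surface, if the arm or the gripper's body presses on something with over 40 N, if the wrist force passes 120 N, or if a joint passes its speed limit or range.

## Working session

There is one attempt and no reset: what is moved stays moved. The work goes in short steps, Python scripts to look and compute and a tool call to move; the robot and the scene stay as the last step left them, time stands still between calls to the robot, and variables do not carry over. Pictures are saved under pics/ and viewed, and the job is handed in when it is done.

Besides the shell and the picture viewer there is one more tool, called after "Call:" by a JSON object that holds its "method" and its "body", one argument or row to a line. step_arm: Moves the arm, as the interface text tells. Its arguments: {"type":"object","properties":{"plan":{"type":"array"},"newtons":{"type":"number"}},"required":["plan"]}

```bash
ls; mkdir -p pics
python3 - <<'E'
from workcell import robot
import cv2
print(robot.state())
for n in ("side","top","wrist"):
    print(n,robot.camera_model(n))
    p,d=robot.grab_frame(n); cv2.imwrite(f"pics/{n}0.png",p[:,:,::-1])
E
```

```text
pics
{'t': 0.0, 'joints': array([-1.15099784e+00,  1.26411295e-01, -4.05738999e-02,  1.40540578e+00,
       -8.54270318e-06,  1.57081353e+00]), 'qvel': array([-0.00072105, -0.00137825,  0.0003305 , -0.00140325,  0.00143924,
        0.00061573]), 'joint_torque': array([-2.51822297e-03, -4.35912645e+01,  3.52924097e+01,  1.73728092e-02,
       -2.50070534e-04,  2.64864440e-05]), 'tcp_pos': array([ 0.2138629 , -0.47916244,  0.30312758]), 'ee_rot': array([-0.14677695, -0.69146776, -0.14787852,  0.69170862]), 'ft_force': array([ 0.88410091, -0.07032758, -0.63227084]), 'torque': array([ 0.03021393, -0.01512432, -0.04645195]), 'grip_width': 0.08558860981249855}
side {'vfov': 52.34206089580547, 'cx': 315.7396982135701, 'cy': 196.65966306971728, 'k1': -0.005075165021082384, 'xyz': array([0.39191149, 0.74508768, 0.72966624]), 'attitude': array([-0.07448281, -0.03674506,  0.41439517,  0.90629949])}
top {'vfov': 46.91085686746371, 'cx': 322.4016179978042, 'cy': 194.28715707371444, 'k1': -0.012972157313279126, 'xyz': array([ 0.4236787 , -0.0053688 ,  1.08436946]), 'attitude': array([ 0.71557923,  0.0407161 , -0.04020468, -0.69618399])}
wrist {'vfov': 58.34263712535557, 'cx': 311.18958726566575, 'cy': 200.57505796153245, 'k1': -0.026625894226313, 'hand_eye': array([[-5.94979166e-04,  3.01829641e-01, -9.53361691e-01,
        -6.93923978e-02],
       [ 9.99999804e-01,  3.64953394e-04, -5.08542877e-04,
         1.37732426e-04],
       [ 1.94439271e-04, -9.53361807e-01, -3.01829799e-01,
        -7.66488952e-02],
       [ 0.00000000e+00,  0.00000000e+00,  0.00000000e+00,
         1.00000000e+00]])}
```

View pics/top0.png

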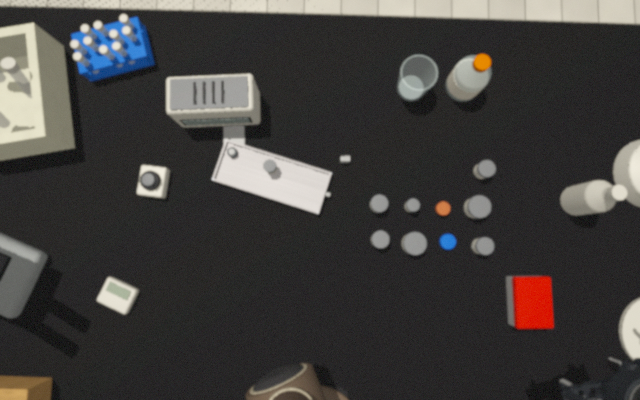

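View pics/side0.png

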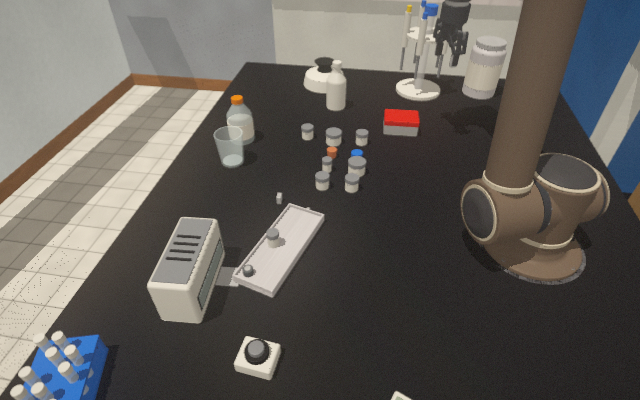

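```bash
cat > h.py <<'E'
from workcell import robot
import numpy as np, cv2
from scipy.spatial.transform import Rotation as R
def rot(q): return R.from_quat([q[1],q[2],q[3],q[0]]).as_matrix()
def cam(name,st=None):
    m=robot.camera_model(name)
    if 'xyz' in m: T=np.eye(4);T[:3,:3]=rot(m['attitude']);T[:3,3]=m['xyz']
    else:
        st=st or robot.state()
        A=np.eye(4);A[:3,:3]=rot(st['ee_rot']);A[:3,3]=st['tcp_pos'];T=A@m['hand_eye']
    f=200/np.tan(np.radians(m['vfov']/2))
    K=np.array([[f,0,m['cx']],[0,f,m['cy']],[0,0,1]]);D=np.array([m['k1'],0,0,0,0.])
    return T,K,D
def rays(c,uv):
    T,K,D=c
    p=cv2.undistortPoints(np.asarray(uv,float).reshape(-1,1,2),K,D).reshape(-1,2)
    return np.c_[p[:,0],-p[:,1],-np.ones(len(p))]@T[:3,:3].T
def onz(c,uv,z):
    d=rays(c,uv);o=c[0][:3,3];return o+d*((z-o[2])/d[:,2])[:,None]
def cloud(c,depth):
    v,u=np.mgrid[0:400,0:640];d=rays(c,np.c_[u.ravel(),v.ravel()])
    P=c[0][:3,3]+d*depth.reshape(-1,1);P[depth.ravel()==0]=np.nan
    return P.reshape(400,640,3)
def proj(c,P):
    T,K,D=c;P=np.atleast_2d(P).astype(float)
    q=(P-T[:3,3])@T[:3,:3];q=q*[1,-1,-1]
    return cv2.projectPoints(q,np.zeros(3),np.zeros(3),K,D)[0].reshape(-1,2)
def look(name,tag=None):
    st=robot.state();p,d=robot.grab_frame(name);c=cam(name,st)
    if tag: cv2.imwrite(f"pics/{tag}.png",p[:,:,::-1])
    return p,d,c
E
python3 - <<'E'
from h import *
p,d,c=look("top")
P=cloud(c,d)
np.save("P0.npy",P)
print(P[300,300],P[100,50])
for n in ["pot1","slim1","wide1","stopper","cap","console","start_top","station","tray_pin","tray_pointer","index"]:
    for r in robot.trace(n,"top")[:8]:
        m=r["pixels"];q=P[m];z=np.nanmax(q[:,2])
        z9=np.nanpercentile(q[:,2],80);top=q[q[:,2]>z9-.006]
        mn,mx=np.nanmin(top,0),np.nanmax(top,0)
        print(n,round(r["confidence"],2),np.round(r["point"],0),m.sum(),"z",round(z9,3),"mid",np.round((mn+mx)/2,3),"ext",np.round(mx-mn,3)[:2])
E
python3 - <<'E'
import cv2
p=cv2.imread('pics/top0.png');cv2.imwrite('pics/z0.png',cv2.resize(p[50:270,120:520],None,fx=2,fy=2,interpolation=cv2.INTER_CUBIC))
E
```

```text
[ 0.30125733  0.04213759 -0.00100992] [0.73424709 0.6131446  0.08677415]
pot1 0.86 [247. 484.] 305 z 0.042 mid [ 0.436 -0.372  0.041] ext [0.036 0.039]
pot1 0.67 [237. 379.] 302 z 0.043 mid [ 0.446 -0.137  0.042] ext [0.036 0.039]
pot1 0.64 [168. 485.] 315 z 0.042 mid [ 0.614 -0.379  0.041] ext [0.039 0.04 ]
pot1 0.52 [204. 376.] 280 z 0.043 mid [ 0.527 -0.132  0.042] ext [0.037 0.037]
slim1 0.72 [207. 410.] 165 z 0.043 mid [ 0.525 -0.21   0.043] ext [0.028 0.028]
slim1 0.61 [168. 272.] 162 z 0.061 mid [0.605 0.119 0.06 ] ext [0.028 0.028]
slim1 0.56 [206. 479.] 455 z 0.043 mid [ 0.524 -0.361  0.042] ext [0.046 0.05 ]
wide1 0.94 [207. 480.] 478 z 0.043 mid [ 0.526 -0.361  0.042] ext [0.048 0.05 ]
wide1 0.93 [245. 415.] 434 z 0.043 mid [ 0.438 -0.214  0.042] ext [0.047 0.05 ]
wide1 0.34 [175. 270.] 4761 z 0.021 mid [0.585 0.118 0.039] ext [0.166 0.274]
stopper 0.46 [210. 442.] 163 z 0.029 mid [ 0.521 -0.281  0.028] ext [0.028 0.029]
cap 0.69 [241. 444.] 206 z 0.017 mid [ 0.444 -0.296  0.016] ext [0.032 0.035]
console 0.56 [184. 155.] 837 z 0.045 mid [0.566 0.395 0.048] ext [0.043 0.046]
console 0.46 [176. 272.] 4807 z 0.021 mid [0.585 0.117 0.039] ext [0.166 0.273]
start_top 0.72 [179. 147.] 131 z 0.054 mid [0.565 0.393 0.053] ext [0.025 0.027]
start_top 0.37 [243. 449.] 210 z 0.017 mid [ 0.445 -0.296  0.016] ext [0.035 0.035]
station 0.57 [135. 237.] 9565 z 0.122 mid [0.747 0.248 0.123] ext [0.094 0.191]
station 0.48 [206. 478.] 465 z 0.043 mid [ 0.526 -0.359  0.042] ext [0.048 0.048]
tray_pin 0.75 [175. 273.] 4823 z 0.021 mid [0.586 0.118 0.039] ext [0.164 0.274]
tray_pin 0.67 [240. 378.] 243 z 0.043 mid [ 0.446 -0.137  0.042] ext [0.036 0.039]
tray_pin 0.64 [178. 147.] 159 z 0.054 mid [0.565 0.394 0.053] ext [0.025 0.03 ]
tray_pointer 0.79 [178. 269.] 4658 z 0.021 mid [0.586 0.116 0.038] ext [0.164 0.271]
index 0.72 [137. 239.] 9706 z 0.122 mid [0.747 0.248 0.123] ext [0.094 0.191]
```

View pics/z0.png

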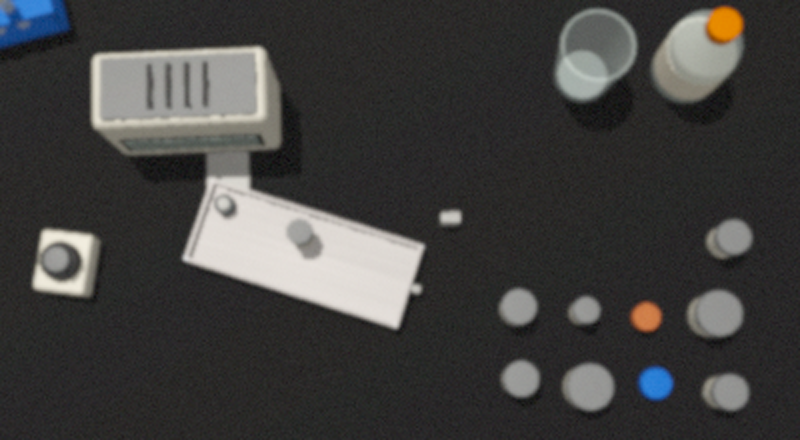

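```bash
cat > geo.py <<'E'
from h import *
def tops(P,rgb=None,zs=(0.035,0.07),zone=None):
    m=((P[:,:,2]>zs[0])&(P[:,:,2]<zs[1])).astype(np.uint8)
    n,l,s,cc=cv2.connectedComponentsWithStats(m)
    out=[]
    for i in range(1,n):
        if s[i,4]<60 or s[i,4]>800: continue
        q=P[l==i];z=np.median(q[:,2]);q=q[abs(q[:,2]-z)<.005]
        (x,y),r=cv2.minEnclosingCircle((q[:,:2]*1000).astype(np.float32))
        A=np.nanmean(q,0)
        out.append((x/1000,y/1000,2*r,z,A[0],A[1],s[i,4]))
    return out
def tray(P,c,pix=None):
    # points of tray floor/rim
    m=((P[:,:,2]>0.012)&(P[:,:,2]<0.034)).astype(np.uint8)
    n,l,s,cc=cv2.connectedComponentsWithStats(m)
    i=max(range(1,n),key=lambda i:s[i,4] if (s[i,4]>3000) else 0)
    q=P[l==i][:,:2]
    return q
E
python3 - <<'E'
from geo import *
P=np.load("P0.npy");c=cam("top")
for t in tops(P): print(np.round(t,4))
q=tray(P,c);r=cv2.minAreaRect((q*1000).astype(np.float32));print("tray",r,cv2.boxPoints(r))
T=P[(P[:,:,2]>.112)&(P[:,:,2]<.13)]
m=((P[:,:,2]>.112)&(P[:,:,2]<.13)).astype(np.uint8);n,l,s,cc=cv2.connectedComponentsWithStats(m)
for i in range(1,n):
    if s[i,4]>500:
        r=cv2.minAreaRect((P[l==i][:,:2]*1000).astype(np.float32));print(s[i],r,cv2.boxPoints(r).tolist())
# corners from image
for nm,uv,z in [("index top",(344,157),.022),("boss",(232,152),.034),("pointer",(329,194),.020)]:
    print(nm,onz(c,uv,z))
E
```

```text
[8.61300e-01 7.33800e-01 6.75685e+01 5.28000e-02 8.61600e-01 7.33700e-01
 2.15000e+02]
[ 8.18100e-01 -2.10800e-01  6.84655e+01  5.29000e-02  8.38500e-01
 -2.20800e-01  2.57000e+02]
[ 8.11100e-01 -3.25200e-01  7.46378e+01  5.26000e-02  7.97900e-01
 -3.13000e-01  2.22000e+02]
[ 7.94100e-01 -2.00000e-01  5.89357e+01  5.30000e-02  7.86700e-01
 -1.93300e-01  1.27000e+02]
[7.358000e-01 2.460000e-01 1.945647e+02 5.440000e-02 7.116000e-01
 2.246000e-01 4.470000e+02]
[6.88700e-01 7.32500e-01 2.48056e+01 6.01000e-02 6.84600e-01 7.28200e-01
 6.50000e+01]
[ 6.216000e-01 -7.315000e-01  1.151834e+02  4.530000e-02  6.201000e-01
 -7.167000e-01  5.560000e+02]
[6.03900e-01 1.18400e-01 2.94927e+01 6.00000e-02 6.03800e-01 1.18500e-01
 1.47000e+02]
[ 6.14400e-01 -3.78700e-01  4.05478e+01  4.16000e-02  6.14200e-01
 -3.78400e-01  2.47000e+02]
[5.649e-01 3.949e-01 4.656e+01 4.480e-02 5.641e-01 3.913e-01 3.230e+02]
[ 5.49100e-01 -5.90300e-01  6.67789e+01  5.38000e-02  5.43100e-01
 -5.72900e-01  2.57000e+02]
[ 5.27200e-01 -1.32400e-01  4.01698e+01  4.19000e-02  5.26800e-01
 -1.32400e-01  2.40000e+02]
[ 5.2570
[... 754 characters left out ...]
   23   48  122 1938] ((763.1538696289062, 667.5385131835938), (262.7547302246094, 102.60359191894531), 10.50161075592041) [[624.626708984375, 694.0357666015625], [643.3275146484375, 593.1507568359375], [901.6810302734375, 641.041259765625], [882.980224609375, 741.92626953125]]
[ 166   74   88   41 3289] ((747.4501953125, 248.36358642578125), (84.39305877685547, 190.1638946533203), 3.940606117248535) [[698.8192138671875, 340.3208923339844], [711.8876953125, 150.60659790039062], [796.0811767578125, 156.40628051757812], [783.0126953125, 346.1205749511719]]
index top [[ 0.63509856 -0.05107383  0.022     ]]
boss [[0.63736718 0.20934352 0.034     ]]
pointer [[ 0.54715793 -0.01822749  0.02      ]]
```

```bash
cat > g.py <<'E'
from h import *
PIN=np.array([.6373,.2105]);YAW=np.radians(3.94)
def thx(h): # tray x dir
    a=YAW-np.pi/2-h;return np.array([np.cos(a),np.sin(a)]),np.array([-np.sin(a),np.cos(a)])
def tw(h,x,y):
    ex,ey=thx(h);return PIN+x*ex+y*ey
def jawdeg(st=None):
    st=st or robot.state();M=rot(st['ee_rot']);return np.degrees(np.arctan2(M[1,1],M[0,1]))
def go(xy=None,z=None,jaw=None,st=None):
    """deltas to TCP target; jaw = world angle deg of tool y (mod 180)"""
    st=st or robot.state();M=rot(st['ee_rot']);p=st['tcp_pos']
    t=p.copy()
    if xy is not None:t[:2]=xy
    if z is not None:t[2]=z
    d=M.T@(t-p);out=[np.round(d*1000,1)]
    if jaw is not None:
        e=(jaw-jawdeg(st)+90)%180-90   # world ccw
        out.append(("turn",round(-e if M[2,0]<0 else e,1)))   # tool x down -> ccw world = negative
    return out
def show():
    s=robot.state();print("t",round(s['t'],2),"p",np.round(s['tcp_pos'],4),"jaw",round(jawdeg(s),1),"down",np.round(rot(s['ee_rot'])[:,0],3),"w",round(s['grip_width'],4),"F",np.round(s['ft_force'],1),"q6",np.round(s['joints'],2));return s
E
python3 - <<'E'
from g import *
s=show();print(rot(s['ee_rot']).round(3))
p=tw(.351,.205,.05);print(p,go(p,.25,None),np.degrees(np.arctan2(thx(.351)[1][1],thx(.351)[1][0])))
print(go(p,.25,-16.2))
E
```

```text
t 0.75 p [ 0.214  -0.4794  0.3039] jaw -65.9 down [ 0. -0. -1.] w 0.0854 F [ 0.8  0.4 -0.4] q6 [-1.15  0.13 -0.04  1.41 -0.    1.57]
[[ 0.     0.408 -0.913]
 [-0.    -0.913 -0.408]
 [-1.     0.     0.   ]]
[ 6.28228877e-01 -3.14408234e-04] [array([  53.9, -268.7, -573.6])] -16.170818609091896
[array([  53.9, -268.7, -573.6]), ('turn', np.float64(-49.7))]
```

Call:
{"method": "step_arm", "body": {
  "plan": [
    {"claw": 0, "linear": [0, 0, 0], "turn": -10},
    {"claw": 0, "linear": [0, 0, 0], "turn": -10},
    {"claw": 0, "linear": [0, 0, 0], "turn": -10},
    {"claw": 0, "linear": [0, 0, 0], "turn": -10},
    {"claw": 0, "linear": [0, 0, 0], "turn": -10}
  ],
  "newtons": 40
}}

```text
t: 1.38
tcp_pos: [0.2139, -0.4794, 0.304]
ee_rot: [-0.434, -0.558, -0.434, 0.559]
ft_force: [0.4, 0.4, 0.2]
grip_width: -0.0002
```

Run:
```python
from g import *
show();p=tw(.351,.205,.055);print(p,go(p,.25,-16.2))
```

```text
t 1.38 p [ 0.2139 -0.4794  0.304 ] jaw -14.3 down [ 0. -0. -1.] w -0.0002 F [0.4 0.4 0.2] q6 [-1.15  0.13 -0.04  1.41 -0.    0.67]
[ 0.63303105 -0.00170692] [array([  53.9,  287.7, -566.6]), ('turn', np.float64(1.9))]
```

Call:
{"method": "step_arm", "body": {
  "plan": [
    {"claw": 0, "linear": [0.005, 0.028, -0.055], "turn": 0},
    {"claw": 0, "linear": [0.005, 0.028, -0.055], "turn": 0},
    {"claw": 0, "linear": [0.005, 0.028, -0.055], "turn": 0},
    {"claw": 0, "linear": [0.005, 0.028, -0.055], "turn": 0},
    {"claw": 0, "linear": [0.005, 0.028, -0.055], "turn": 0},
    {"claw": 0, "linear": [0.005, 0.028, -0.055], "turn": 0},
    {"claw": 0, "linear": [0.005, 0.028, -0.055], "turn": 0},
    {"claw": 0, "linear": [0.005, 0.028, -0.055], "turn": 0},
    {"claw": 0, "linear": [0.005, 0.028, -0.055], "turn": 0},
    {"claw": 0, "linear": [0, 0, 0], "turn": 2}
  ]
}}

```text
t: 2.62
tcp_pos: [0.5873, -0.0569, 0.2579]
ee_rot: [0.425, 0.567, 0.421, -0.566]
ft_force: [0.2, 0.1, -0.3]
grip_width: 0.0004
```

Run:
```python
from g import *
show();p=tw(.351,.205,.055);print(p,go(p,.16,-16.2))
```

```text
t 2.62 p [ 0.5873 -0.0569  0.2579] jaw -16.5 down [ 0.004 -0.004 -1.   ] w 0.0004 F [ 0.2  0.1 -0.3] q6 [-0.1   0.25  0.01  1.33 -0.    1.76]
[ 0.63303105 -0.00170692] [array([ 97.9,  27.7, -66.2]), ('turn', np.float64(-0.3))]
```

Call:
{"method": "step_arm", "body": {
  "plan": [
    {"claw": 0, "linear": [0.0, 0.014, -0.033], "turn": 0},
    {"claw": 0, "linear": [0.0, 0.014, -0.033], "turn": 0},
    {"claw": 0, "linear": [0.033, 0, 0], "turn": 0},
    {"claw": 0, "linear": [0.0, 0, 0], "turn": 0}
  ]
}}

```text
t: 3.12
tcp_pos: [0.6353, 0.0017, 0.2236]
ee_rot: [0.425, 0.566, 0.422, -0.566]
ft_force: [-0.3, 0.2, -0.9]
grip_width: 0.0002
```

Run:
```python
from g import *
show();p=tw(.351,.205,.055);print(p,go(p,.083,-16.2))
look("wrist","w1")
```

```text
t 3.12 p [0.6353 0.0017 0.2236] jaw -16.4 down [ 0.004 -0.004 -1.   ] w 0.0002 F [-0.3  0.2 -0.9] q6 [ 0.    0.34  0.06  1.28 -0.    1.86]
[ 0.63303105 -0.00170692] [array([140.6,  -1.8,   3.6]), ('turn', np.float64(-0.2))]
```

View pics/w1.png

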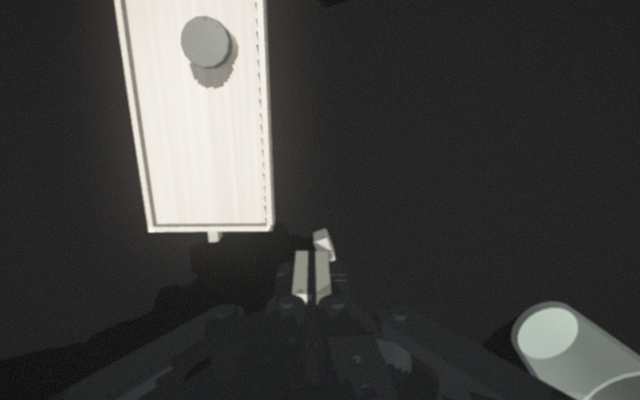

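Run:
```python
from g import *
c=cam("wrist")
print(proj(c,[[.6353,.0017,.01],[.6353,.0017,.15],[*tw(.351,.235,.025),.026],[.635,-.051,.022]]))
print(onz(c,[(271,229),(150,231),(120,0),(262,0)],.026),onz(c,[(213,240)],.02),onz(c,[(318,233)],.022), tw(.351,.235,.025),tw(.351,.235,-.075))
```

```text
[[308.47948467 184.51839359]
 [308.69462513 265.35449033]
 [270.21184972 230.40795674]
 [326.14573482 246.82321328]]
[[ 0.5968623  -0.02118179  0.026     ]
 [ 0.50205764  0.00517046  0.026     ]
 [ 0.55122957  0.16606332  0.026     ]
 [ 0.64320933  0.13813807  0.026     ]] [[ 0.5459431 -0.0189056  0.02     ]] [[ 0.63194307 -0.03705848  0.022     ]] [ 0.59586293 -0.02216493] [0.49981936 0.00568527]
```

Call:
{"method": "step_arm", "body": {
  "plan": [
    {"claw": 0, "linear": [0.05, 0, 0], "turn": 0},
    {"claw": 0, "linear": [0.05, 0, 0], "turn": 0},
    {"claw": 0, "linear": [0.035, 0, 0], "turn": 0},
    {"claw": 0, "linear": [0, 0, 0], "turn": 0}
  ]
}}

```text
t: 3.68
tcp_pos: [0.6407, -0.0006, 0.0962]
ee_rot: [0.428, 0.571, 0.418, -0.562]
ft_force: [-0.6, -0.5, -0.2]
grip_width: -0.0001
```

Run:
```python
from g import *
show();p=tw(.351,.205,.045);print(p,go(p,.083,-16.2))
```

```text
t 3.67 p [ 6.407e-01 -6.000e-04  9.620e-02] jaw -16.6 down [ 0.019 -0.004 -1.   ] w -0.0001 F [-0.6 -0.5 -0.2] q6 [ 0.    0.4  -0.15  1.01 -0.    1.86]
[0.6234267 0.0010781] [array([ 12.9, -17.3,   3.4]), ('turn', np.float64(-0.4))]
```

Call:
{"method": "step_arm", "body": {
  "plan": [
    {"claw": 0, "linear": [0.0125, 0, 0], "turn": 0},
    {"claw": 0, "linear": [0, -0.006, 0.002], "turn": 0},
    {"claw": 0, "linear": [0, -0.005, 0.001], "turn": 0},
    {"claw": 0, "linear": [0, -0.004, 0], "turn": 0},
    {"claw": 0, "linear": [0, -0.004, 0], "turn": 0},
    {"claw": 0, "linear": [0, -0.004, 0], "turn": 0},
    {"claw": 0, "linear": [0, -0.006, 0.001], "turn": 1.7},
    {"claw": 0, "linear": [0, -0.006, 0.001], "turn": 1.7}
  ]
}}

```text
t: 4.68
tcp_pos: [0.6077, 0.0046, 0.0902]
ee_rot: [0.412, 0.588, 0.397, -0.572]
ft_force: [0.1, -1.3, 0.5]
grip_width: -0.0
```

Run:
```python
from g import *
show();p=tw(.351,.205,.045);print(p,go(p,.083,-16.2))
look("wrist","w2")
```

```text
t 4.67 p [0.6077 0.0046 0.0902] jaw -20.2 down [ 0.03  -0.004 -1.   ] w -0.0 F [ 0.1 -1.3  0.5] q6 [ 0.01  0.34 -0.25  0.95 -0.    1.93]
[0.6234267 0.0010781] [array([ 7.7, 15.8, -2.1]), ('turn', np.float64(-4.0))]
```

View pics/w2.png

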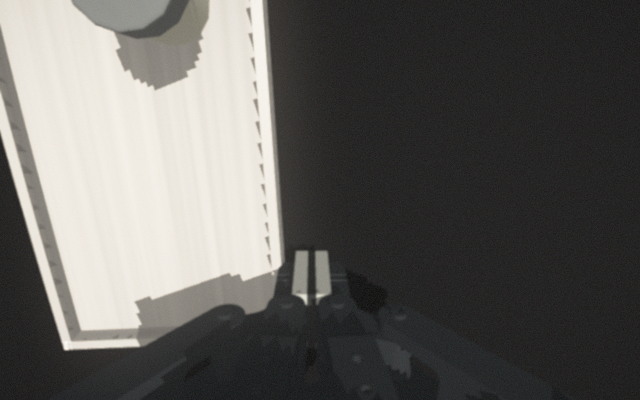

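Call:
{"method": "step_arm", "body": {
  "plan": [
    {"claw": 0, "linear": [0.006, 0, 0], "turn": 0},
    {"claw": 0, "linear": [0, -0.005, 0.001], "turn": 0},
    {"claw": 0, "linear": [0, -0.008, 0.001], "turn": 2.0},
    {"claw": 0, "linear": [0, -0.01, 0.0015], "turn": 2.8},
    {"claw": 0, "linear": [0, -0.01, 0.0015], "turn": 2.8},
    {"claw": 0, "linear": [0, -0.01, 0.0015], "turn": 2.8}
  ]
}}

```text
t: 5.48
tcp_pos: [0.5643, 0.016, 0.082]
ee_rot: [0.355, 0.624, 0.341, -0.607]
ft_force: [0.7, -0.4, 0.7]
grip_width: -0.0
```

```bash
cat > tr.py <<'E'
from g import *
def heading(tag=None):
    p,d,c=look("top",tag);P=cloud(c,d)
    m=((P[:,:,2]>0.012)&(P[:,:,2]<0.034)&(P[:,:,0]>.33)&(P[:,:,0]<.72)&(P[:,:,1]>-.11)&(P[:,:,1]<.33)&(p.min(2)>95)).astype(np.uint8)
    m=cv2.morphologyEx(m,cv2.MORPH_OPEN,np.ones((5,5),np.uint8))
    n,l,s,cc=cv2.connectedComponentsWithStats(m);i=max(range(1,n),key=lambda i:s[i,4])
    q=P[l==i][:,:2];r=cv2.minAreaRect((q*1000).astype(np.float32));b=cv2.boxPoints(r)/1000
    e=b-np.roll(b,1,0);k=np.argmax(np.linalg.norm(e,axis=1));e=e[k]
    a=np.arctan2(e[1],e[0]);h=(YAW-np.pi/2-a+.9)%np.pi-.9
    return h,r,p,P,c
def tip():
    s=robot.state();M=rot(s['ee_rot']);return s['tcp_pos']+.073*M[:,0]
def intray(h,xy):
    ex,ey=thx(h);d=np.array(xy)[:2]-PIN;return np.round([d@ex,d@ey],4)
E
python3 - <<'E'
from tr import *
show();h,r,p,P,c=heading("t2");print(h,r);print(tip(),intray(h,tip()))
E
```

```text
t 5.47 p [0.5643 0.016  0.082 ] jaw -31.1 down [ 0.031 -0.004 -1.   ] w -0.0 F [ 0.7 -0.4  0.7] q6 [ 0.03  0.27 -0.36  0.91 -0.01  2.14]
0.6059743667368033 ((584.55126953125, 169.3769073486328), (177.4814453125, 99.95633697509766), 59.22023391723633)
[0.5651095  0.01605931 0.00882099] [0.204  0.0375]
```

View pics/t2.png

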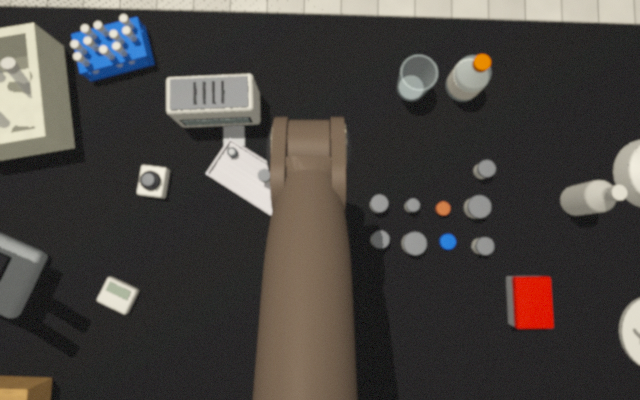

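Call:
{"method": "step_arm", "body": {
  "plan": [
    {"claw": 0, "linear": [0, -0.0107, 0.0017], "turn": 3},
    {"claw": 0, "linear": [0, -0.0107, 0.0017], "turn": 3},
    {"claw": 0, "linear": [0, -0.0107, 0.0017], "turn": 3},
    {"claw": 0, "linear": [0, -0.0107, 0.0017], "turn": 3},
    {"claw": 0, "linear": [0, -0.0107, 0.0017], "turn": 3},
    {"claw": 0, "linear": [0, -0.0107, 0.0017], "turn": 3},
    {"claw": 0, "linear": [0, -0.0107, 0.0017], "turn": 3},
    {"claw": 0, "linear": [0, -0.0107, 0.0017], "turn": 3},
    {"claw": 0, "linear": [0, -0.0107, 0.0017], "turn": 3}
  ]
}}

```text
t: 6.65
tcp_pos: [0.4823, 0.0707, 0.0794]
ee_rot: [0.196, 0.691, 0.186, -0.671]
ft_force: [-0.1, -0.7, 0.7]
grip_width: -0.0001
```

Run:
```python
from tr import *
show();h,r,p,P,c=heading("t3");print(h,r);print(tip(),intray(h,tip()))
```

```text
t 6.65 p [0.4823 0.0707 0.0794] jaw -58.7 down [ 0.032 -0.007 -0.999] w -0.0001 F [-0.1 -0.7  0.7] q6 [ 0.15  0.14 -0.53  0.87 -0.01  2.75]
1.0839650814484019 ((601.2650756835938, 217.30447387695312), (107.04263305664062, 100.42120361328125), 31.833364486694336)
[0.48354483 0.07094824 0.00622322] [0.2042 0.0375]
```

View pics/t3.png

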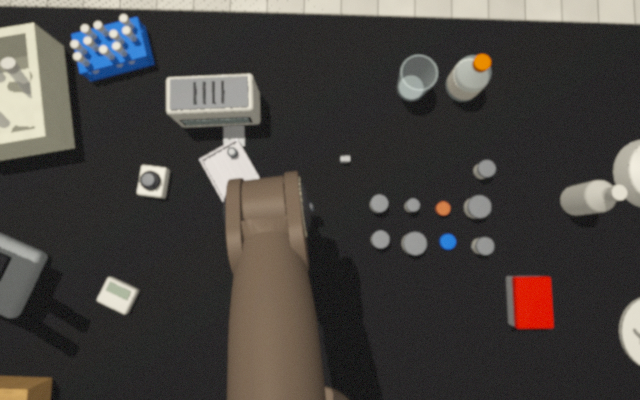

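Call:
{"method": "step_arm", "body": {
  "plan": [
    {"claw": 0, "linear": [-0.001, -0.0107, 0.0017], "turn": 0},
    {"claw": 0, "linear": [-0.001, -0.0108, 0.0011], "turn": 0},
    {"claw": 0, "linear": [-0.001, -0.0109, 0.0006], "turn": 0},
    {"claw": 0, "linear": [0, -0.0109, 0], "turn": 0},
    {"claw": 0, "linear": [0, -0.008, -0.0005], "turn": 0},
    {"claw": 0, "linear": [0, -0.005, -0.0005], "turn": 0},
    {"claw": 0, "linear": [0, -0.004, -0.0005], "turn": 0}
  ]
}}

```text
t: 7.58
tcp_pos: [0.4505, 0.1172, 0.0816]
ee_rot: [0.205, 0.692, 0.174, -0.67]
ft_force: [7.0, -19.3, -2.3]
grip_width: -0.0003
```

Run:
```python
from tr import *
show();h,r,p,P,c=heading("t4");print(h,r);print(tip(),intray(h,tip()),intray(1.35,tip()))
```

```text
t 7.58 p [0.4505 0.1172 0.0816] jaw -58.9 down [ 0.042 -0.033 -0.999] w -0.0003 F [  7.  -19.3  -2.3] q6 [ 0.28  0.1  -0.58  0.86 -0.04  2.87]
1.344424387288485 ((593.3252563476562, 223.36122131347656), (131.44088745117188, 100.81391143798828), 16.91015625)
[0.45348529 0.11480457 0.00869116] [0.2037 0.0381] [0.2035 0.0392]
```

Call:
{"method": "step_arm", "body": {
  "plan": [
    {"claw": 0, "linear": [0, 0.01, 0], "turn": 0},
    {"claw": 0, "linear": [0, 0.02, 0], "turn": 0},
    {"claw": 0, "linear": [-0.04, 0, 0], "turn": 0},
    {"claw": 0, "linear": [-0.06, 0, 0], "turn": 0},
    {"claw": 0, "linear": [-0.06, 0, 0], "turn": 0},
    {"claw": 0, "linear": [0, 0, 0], "turn": 0}
  ]
}}

```text
t: 8.38
tcp_pos: [0.4581, 0.0972, 0.2464]
ee_rot: [0.204, 0.691, 0.176, -0.671]
ft_force: [0.1, -0.3, -0.8]
grip_width: 0.0002
```

Run:
```python
from tr import *
show();h,r,p,P,c=heading("t5");print(h,r)
look("wrist","w5")
```

```text
t 8.38 p [0.4581 0.0972 0.2464] jaw -58.8 down [ 0.037 -0.031 -0.999] w 0.0002 F [ 0.1 -0.3 -0.8] q6 [ 0.23  0.01 -0.3   1.24 -0.04  2.82]
-0.21484373164669113 ((622.6165771484375, 232.43443298339844), (68.85177612304688, 100.87946319580078), 16.249622344970703)
```

View pics/w5.png

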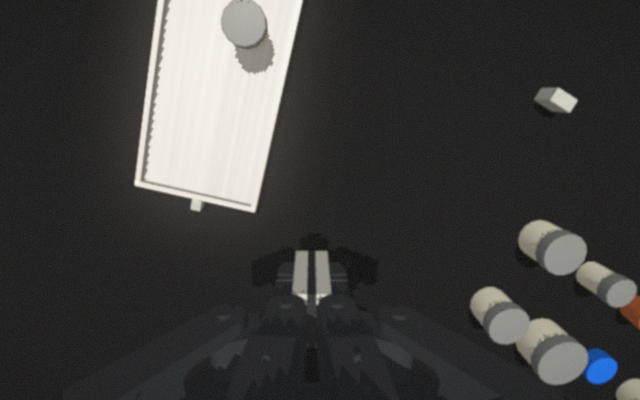

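View pics/t5.png

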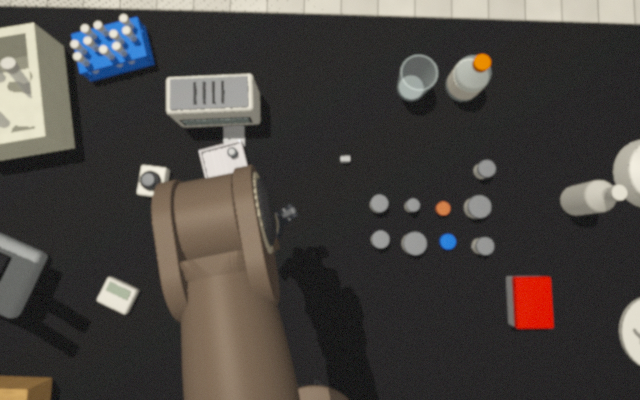

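Run:
```python
from tr import *
c=cam("wrist");a=intray(.351,[.6039,.1184]);print("slim in tray",a);w=tw(1.345,*a);print(w,onz(c,[(243,23)],.06))
print(onz(c,[(136,185),(255,211)],.026),tw(1.35,.235,-.075),tw(1.35,.235,.025))
print(go(w,.15))
```

```text
slim in tray [ 0.0978 -0.0064]
[0.54185426 0.18823095] [[0.53890545 0.18803382 0.06      ]]
[[0.39064134 0.21203558 0.026     ]
 [0.41969145 0.1183171  0.026     ]] [0.39066834 0.21527747] [0.41922162 0.11944057]
[array([  91.4,  -38.1, -119.6])]
```

Call:
{"method": "step_arm", "body": {
  "plan": [
    {"claw": 0.07, "linear": [0.0, -0.013, -0.04], "turn": 0},
    {"claw": 0.07, "linear": [0, -0.013, -0.04], "turn": 0},
    {"claw": 0.07, "linear": [0.03, -0.012, -0.04], "turn": 0},
    {"claw": 0.07, "linear": [0.03, 0, 0], "turn": 0},
    {"claw": 0.07, "linear": [0, 0, 0], "turn": 0}
  ]
}}

```text
t: 9.1
tcp_pos: [0.5391, 0.1914, 0.1695]
ee_rot: [0.204, 0.683, 0.176, -0.679]
ft_force: [-0.4, -1.8, 0.4]
grip_width: 0.0701
```

```bash
cat >> g.py <<'E'
def graspgo(xy,zg=None,jaw=None,off=.054):
    s=robot.state();M=rot(s['ee_rot']);t=np.array(xy)-off*M[:2,0]/1
    return go(t,None if zg is None else zg+off,jaw,s)
E
python3 - <<'E'
from tr import *
show();print(graspgo([.5405,.188],.040))
look("wrist","w6")
E
```

```text
t 9.1 p [0.5391 0.1914 0.1695] jaw -58.8 down [ 0.015 -0.036 -0.999] w 0.0701 F [-0.4 -1.8  0.4] q6 [ 0.36  0.24 -0.19  1.13 -0.04  2.95]
[array([75.5, -1.4, -0.2])]
```

View pics/w6.png

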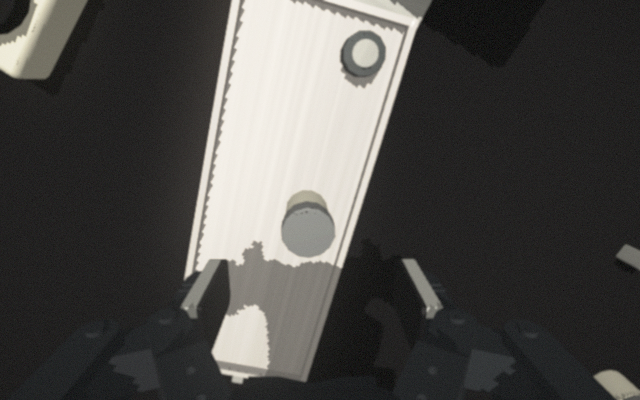

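Run:
```python
from tr import *
c=cam("wrist");w=onz(c,[(307,230)],.06)[0];print(w);print(graspgo(w[:2],.051))
```

```text
[0.54293157 0.1908892  0.06      ]
[array([66. , -2.5, -2.8])]
```

Call:
{"method": "step_arm", "body": {
  "plan": [
    {"claw": 0.07, "linear": [0.03, -0.002, -0.002], "turn": 0},
    {"claw": 0.07, "linear": [0.02, 0, 0], "turn": 0},
    {"claw": 0.07, "linear": [0.01, 0, 0], "turn": 0},
    {"claw": 0.07, "linear": [0, 0, 0], "turn": 0}
  ]
}}

```text
t: 9.65
tcp_pos: [0.542, 0.1917, 0.1134]
ee_rot: [0.203, 0.685, 0.176, -0.677]
ft_force: [0.4, 0.2, 0.6]
grip_width: 0.0703
```

Run:
```python
from tr import *
show();print(graspgo([.5425,.190],.051))
```

```text
t 9.65 p [0.542  0.1917 0.1134] jaw -58.9 down [ 0.021 -0.033 -0.999] w 0.0703 F [0.4 0.2 0.6] q6 [ 0.35  0.28 -0.28  1.01 -0.04  2.95]
[array([ 8.4, -0.7,  0.5])]
```

Call:
{"method": "step_arm", "body": {
  "plan": [
    {"claw": 0.07, "linear": [0.009, -0.0005, 0], "turn": 0},
    {"claw": 0.0, "linear": [0, 0, 0], "turn": 0},
    {"claw": 0.0, "linear": [0, 0, 0], "turn": 0},
    {"claw": 0.0, "linear": [0, 0, 0], "turn": 0},
    {"claw": 0.0, "linear": [0, 0, 0], "turn": 0},
    {"claw": 0.0, "linear": [0, 0, 0], "turn": 0},
    {"claw": 0.0, "linear": [0, 0, 0], "turn": 0}
  ],
  "newtons": 40
}}

```text
t: 10.52
tcp_pos: [0.5431, 0.1922, 0.1068]
ee_rot: [0.203, 0.687, 0.176, -0.676]
ft_force: [-0.8, -0.4, 0.8]
grip_width: 0.0292
```

Run:
```python
from tr import *
show()
```

```text
t 10.53 p [0.5431 0.1922 0.1068] jaw -58.9 down [ 0.025 -0.032 -0.999] w 0.0292 F [-0.8 -0.4  0.8] q6 [ 0.35  0.28 -0.29  0.99 -0.04  2.95]
```

Call:
{"method": "step_arm", "body": {
  "plan": [
    {"claw": 0.0, "linear": [-0.03, 0, 0], "turn": 0},
    {"claw": 0.0, "linear": [-0.04, 0, 0], "turn": 0},
    {"claw": 0.0, "linear": [-0.02, 0, 0], "turn": -8},
    {"claw": 0.0, "linear": [0, 0, 0], "turn": -8},
    {"claw": 0.0, "linear": [0, 0, 0], "turn": 0}
  ]
}}

```text
t: 11.15
tcp_pos: [0.5403, 0.1949, 0.1986]
ee_rot: [0.298, 0.65, 0.271, -0.644]
ft_force: [0.2, 0.2, -0.4]
grip_width: 0.0288
```

Run:
```python
from tr import *
show();print(graspgo([.36,-.05],None))
look("wrist","w7")
```

```text
t 11.15 p [0.5403 0.1949 0.1986] jaw -42.5 down [ 0.023 -0.033 -0.999] w 0.0288 F [ 0.2  0.2 -0.4] q6 [ 0.36  0.23 -0.14  1.19 -0.04  2.67]
[array([  3.7,  30.4, 301.9])]
```

View pics/w7.png

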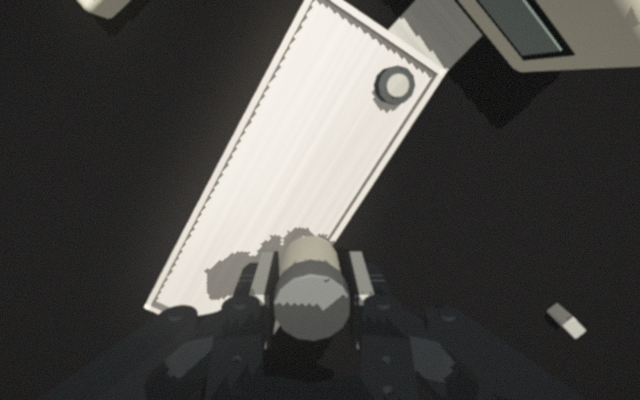

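Call:
{"method": "step_arm", "body": {
  "plan": [
    {"claw": 0.0, "linear": [0, 0.004, 0.043], "turn": 0},
    {"claw": 0.0, "linear": [0, 0.004, 0.043], "turn": 0},
    {"claw": 0.0, "linear": [0, 0.004, 0.043], "turn": 0},
    {"claw": 0.0, "linear": [0, 0.004, 0.043], "turn": 0},
    {"claw": 0.0, "linear": [0, 0.004, 0.043], "turn": 0},
    {"claw": 0.0, "linear": [0.02, 0.004, 0.043], "turn": 0},
    {"claw": 0.0, "linear": [0.02, 0.004, 0.04], "turn": 0},
    {"claw": 0.0, "linear": [0, 0, 0], "turn": 0}
  ]
}}

```text
t: 12.2
tcp_pos: [0.3515, -0.0495, 0.1577]
ee_rot: [0.292, 0.652, 0.264, -0.648]
ft_force: [0.3, -0.4, -0.3]
grip_width: 0.0289
```

Run:
```python
from tr import *
show();print(graspgo([.36,-.05],.0355))
```

```text
t 12.2 p [ 0.3515 -0.0495  0.1577] jaw -43.7 down [ 0.02  -0.034 -0.999] w 0.0289 F [ 0.3 -0.4 -0.3] q6 [-0.12 -0.17 -0.65  1.07 -0.03  2.21]
[array([68.2,  1.9, -6.8])]
```

Call:
{"method": "step_arm", "body": {
  "plan": [
    {"claw": 0.0, "linear": [0.03, 0, 0], "turn": 0},
    {"claw": 0.0, "linear": [0.02, 0, 0], "turn": 0},
    {"claw": 0.0, "linear": [0.01, 0, 0], "turn": 0},
    {"claw": 0.0, "linear": [0.005, 0, 0], "turn": 0},
    {"claw": 0.0, "linear": [0, 0, 0], "turn": 0}
  ]
}}

```text
t: 12.82
tcp_pos: [0.3559, -0.0508, 0.0929]
ee_rot: [0.29, 0.654, 0.262, -0.648]
ft_force: [0.7, -0.7, -0.5]
grip_width: 0.0288
```

Run:
```python
from tr import *
show();print(graspgo([.36,-.05],.0355))
look("wrist","w8")
```

```text
t 12.82 p [ 0.3559 -0.0508  0.0929] jaw -44.0 down [ 0.024 -0.034 -0.999] w 0.0288 F [ 0.7 -0.7 -0.5] q6 [-0.12 -0.11 -0.76  0.9  -0.03  2.22]
[array([ 3.3,  0.1, -3.8])]
```

View pics/w8.png

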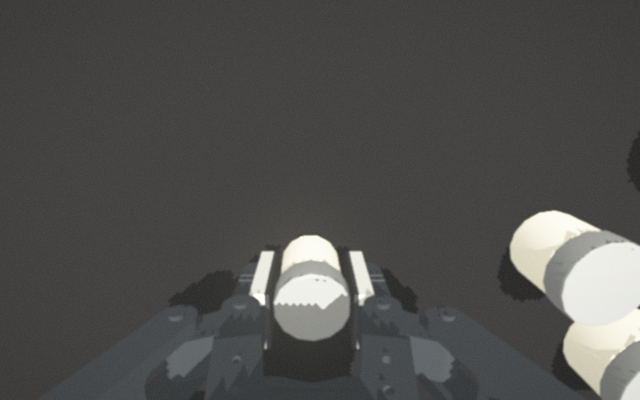

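Call:
{"method": "step_arm", "body": {
  "plan": [
    {"claw": 0.0, "linear": [0.003, 0, 0], "turn": 0},
    {"claw": 0.0, "linear": [0.002, 0, 0], "turn": 0},
    {"claw": 0.0, "linear": [0, 0, 0], "turn": 0}
  ]
}}

```text
t: 13.25
tcp_pos: [0.3571, -0.051, 0.0889]
ee_rot: [0.291, 0.655, 0.261, -0.647]
ft_force: [0.2, -0.7, -0.7]
grip_width: 0.0292
```

Run:
```python
from tr import *
show()
```

```text
t 13.25 p [ 0.3571 -0.051   0.0889] jaw -44.1 down [ 0.027 -0.034 -0.999] w 0.0292 F [ 0.2 -0.7 -0.7] q6 [-0.12 -0.11 -0.76  0.88 -0.03  2.22]
```

Call:
{"method": "step_arm", "body": {
  "plan": [
    {"claw": 0.0, "linear": [0.0015, 0, 0], "turn": 0},
    {"claw": 0.0, "linear": [0.001, 0, 0], "turn": 0},
    {"claw": 0.04, "linear": [0, 0, 0], "turn": 0},
    {"claw": 0.06, "linear": [0, 0, 0], "turn": 0},
    {"claw": 0.06, "linear": [0, 0, 0], "turn": 0},
    {"claw": 0.06, "linear": [-0.03, 0, 0], "turn": 0},
    {"claw": 0.06, "linear": [-0.05, 0, 0], "turn": 0},
    {"claw": 0.06, "linear": [-0.03, 0, 0], "turn": 0}
  ]
}}

```text
t: 14.25
tcp_pos: [0.3525, -0.0472, 0.1987]
ee_rot: [0.29, 0.654, 0.262, -0.648]
ft_force: [1.3, -0.5, 0.4]
grip_width: 0.06
```

Run:
```python
from tr import *
from geo import tops
show();look("wrist","w9")
p,d,c=look("top","t9");P=cloud(c,d);np.save("P9.npy",P)
for t in tops(P):
    if .3<t[0]<.66 and -.45<t[1]<.3: print(np.round(t,4))
```

```text
t 14.25 p [ 0.3525 -0.0472  0.1987] jaw -44.1 down [ 0.022 -0.033 -0.999] w 0.06 F [ 1.3 -0.5  0.4] q6 [-0.11 -0.19 -0.58  1.16 -0.03  2.23]
[ 6.14700e-01 -3.78800e-01  4.03806e+01  4.16000e-02  6.14100e-01
 -3.78400e-01  2.49000e+02]
[ 5.27400e-01 -1.32300e-01  4.00631e+01  4.20000e-02  5.26800e-01
 -1.32400e-01  2.39000e+02]
[ 5.26000e-01 -3.61400e-01  5.24943e+01  4.13000e-02  5.25600e-01
 -3.60800e-01  4.17000e+02]
[ 5.25200e-01 -2.09400e-01  2.95975e+01  4.19000e-02  5.25100e-01
 -2.09300e-01  1.38000e+02]
[ 4.45500e-01 -1.36400e-01  3.97854e+01  4.18000e-02  4.45400e-01
 -1.36300e-01  2.46000e+02]
[ 4.38600e-01 -2.14200e-01  5.16442e+01  4.15000e-02  4.38400e-01
 -2.14100e-01  4.19000e+02]
[ 4.36500e-01 -3.73100e-01  4.14543e+01  4.13000e-02  4.36600e-01
 -3.72400e-01  2.50000e+02]
```

View pics/w9.png

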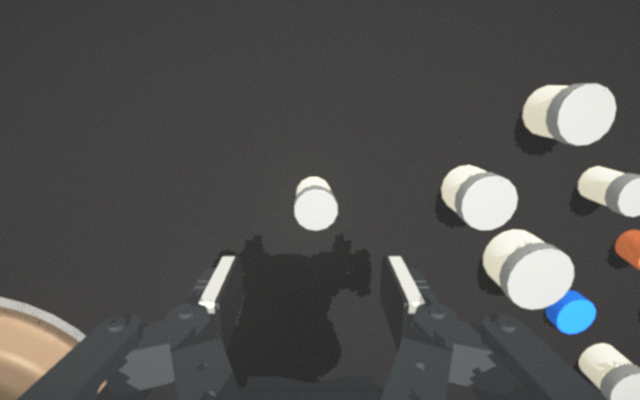

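View pics/t9.png

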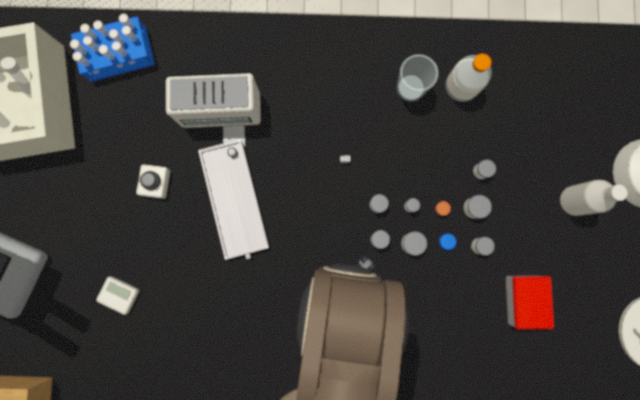

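Call:
{"method": "step_arm", "body": {
  "plan": [
    {"claw": 0.065, "linear": [0, 0, 0], "turn": -10},
    {"claw": 0.065, "linear": [0, 0, 0], "turn": -10},
    {"claw": 0.065, "linear": [0, 0, 0], "turn": -10},
    {"claw": 0.065, "linear": [0, 0, 0], "turn": -10},
    {"claw": 0.065, "linear": [0, 0, 0], "turn": -10},
    {"claw": 0.065, "linear": [0, 0, 0], "turn": -10},
    {"claw": 0.065, "linear": [0, 0, 0], "turn": -10},
    {"claw": 0.065, "linear": [0, 0, 0], "turn": -10},
    {"claw": 0.065, "linear": [0, 0, 0], "turn": -9}
  ]
}}

```text
t: 15.48
tcp_pos: [0.3507, -0.0472, 0.1901]
ee_rot: [0.669, 0.245, 0.651, -0.263]
ft_force: [0.3, 0.4, -0.0]
grip_width: 0.0651
```

Run:
```python
from tr import *
show();print(graspgo([.4455,-.1365],.1))
```

```text
t 15.47 p [ 0.3507 -0.0472  0.1901] jaw 47.9 down [ 0.014 -0.032 -0.999] w 0.0651 F [ 0.3  0.4 -0. ] q6 [-0.11 -0.19 -0.59  1.15 -0.03  0.62]
[array([ 40.3,  -1.3, 127.2])]
```

Call:
{"method": "step_arm", "body": {
  "plan": [
    {"claw": 0.065, "linear": [0, 0, 0.043], "turn": 0},
    {"claw": 0.065, "linear": [0, 0, 0.043], "turn": 0},
    {"claw": 0.065, "linear": [0.015, -0.001, 0.04], "turn": 0},
    {"claw": 0.065, "linear": [0.015, 0, 0], "turn": 0},
    {"claw": 0.065, "linear": [0, 0, 0], "turn": 0}
  ]
}}

```text
t: 16.1
tcp_pos: [0.4442, -0.1349, 0.1573]
ee_rot: [0.667, 0.244, 0.654, -0.262]
ft_force: [-0.2, -0.4, -0.2]
grip_width: 0.0652
```

Run:
```python
from tr import *
show();print(graspgo([.4455,-.1365],.027));look("wrist","w10")
print(proj(cam("wrist"),[.4455,-.1365,.042]))
```

```text
t 16.1 p [ 0.4442 -0.1349  0.1573] jaw 48.0 down [ 0.008 -0.03  -1.   ] w 0.0652 F [-0.2 -0.4 -0.2] q6 [-0.28  0.04 -0.45  1.06 -0.03  0.45]
[array([76.2,  1.9, -1.4])]
[[314.71900875 229.66243008]]
```

View pics/w10.png

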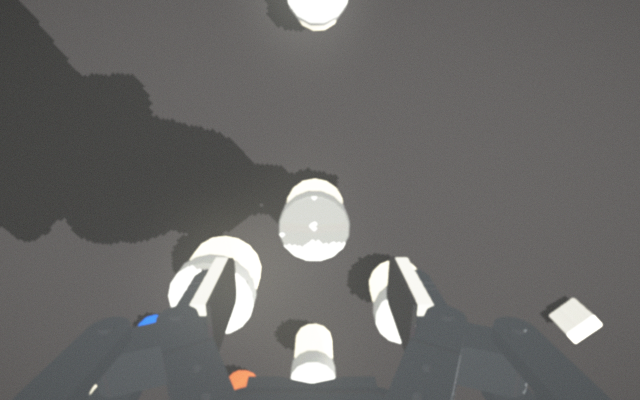

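Call:
{"method": "step_arm", "body": {
  "plan": [
    {"claw": 0.065, "linear": [0.03, 0.002, -0.001], "turn": 0},
    {"claw": 0.065, "linear": [0.025, 0, 0], "turn": 0},
    {"claw": 0.065, "linear": [0.012, 0, 0], "turn": 0},
    {"claw": 0.065, "linear": [0.005, 0, 0], "turn": 0},
    {"claw": 0.065, "linear": [0, 0, 0], "turn": 0}
  ]
}}

```text
t: 16.77
tcp_pos: [0.4452, -0.1328, 0.0874]
ee_rot: [0.669, 0.243, 0.652, -0.261]
ft_force: [0.1, 1.0, 0.1]
grip_width: 0.0648
```

Run:
```python
from tr import *
show();print(graspgo([.4455,-.1365],.027))
```

```text
t 16.77 p [ 0.4452 -0.1328  0.0874] jaw 48.2 down [ 0.014 -0.031 -0.999] w 0.0648 F [0.1 1.  0.1] q6 [-0.28  0.1  -0.56  0.89 -0.03  0.45]
[array([ 6.4, -1.7,  0.8])]
```

Call:
{"method": "step_arm", "body": {
  "plan": [
    {"claw": 0.065, "linear": [0.006, -0.001, 0.001], "turn": 0},
    {"claw": 0.0, "linear": [0, 0, 0], "turn": 0},
    {"claw": 0.0, "linear": [0, 0, 0], "turn": 0},
    {"claw": 0.0, "linear": [0, 0, 0], "turn": 0},
    {"claw": 0.0, "linear": [0, 0, 0], "turn": 0},
    {"claw": 0.0, "linear": [0, 0, 0], "turn": 0}
  ],
  "newtons": 50
}}

```text
t: 17.52
tcp_pos: [0.4466, -0.1349, 0.083]
ee_rot: [0.67, 0.244, 0.651, -0.261]
ft_force: [-0.8, -0.4, 0.5]
grip_width: 0.0389
```

Call:
{"method": "step_arm", "body": {
  "plan": [
    {"claw": 0.0, "linear": [-0.03, 0, 0], "turn": 0},
    {"claw": 0.0, "linear": [-0.05, 0, 0], "turn": 0},
    {"claw": 0.0, "linear": [-0.05, 0, 0], "turn": 0},
    {"claw": 0.0, "linear": [0, 0, 0], "turn": 0}
  ]
}}

```text
t: 18.02
tcp_pos: [0.4435, -0.1303, 0.2154]
ee_rot: [0.669, 0.244, 0.652, -0.261]
ft_force: [-0.1, -0.5, -1.3]
grip_width: 0.0391
```

Run:
```python
from tr import *
show();
for k in range(4): print(tw(1.345,.052+.05*k,-.025))
print(graspgo(tw(1.345,.052,-.025),None,106.6))
```

```text
t 18.02 p [ 0.4435 -0.1303  0.2154] jaw 48.2 down [ 0.014 -0.031 -0.999] w 0.0391 F [-0.1 -0.5 -1.3] q6 [-0.27  0.01 -0.36  1.18 -0.03  0.46]
[0.58028165 0.21932654]
[0.53243518 0.20481049]
[0.48458872 0.19029444]
[0.43674225 0.17577838]
[array([  -9.2,  352.6, -132.5]), ('turn', np.float64(-58.4))]
```

Call:
{"method": "step_arm", "body": {
  "plan": [
    {"claw": 0.0, "linear": [0, 0.044, -0.0165], "turn": 0},
    {"claw": 0.0, "linear": [0, 0.044, -0.0165], "turn": 0},
    {"claw": 0.0, "linear": [0, 0.044, -0.0165], "turn": 0},
    {"claw": 0.0, "linear": [0, 0.044, -0.0165], "turn": 0},
    {"claw": 0.0, "linear": [0, 0.044, -0.0165], "turn": 0},
    {"claw": 0.0, "linear": [0, 0.044, -0.0165], "turn": 0},
    {"claw": 0.0, "linear": [0, 0.044, -0.0165], "turn": 0},
    {"claw": 0.0, "linear": [0, 0.04, -0.0165], "turn": 0},
    {"claw": 0.0, "linear": [0, 0, 0], "turn": 0}
  ]
}}

```text
t: 19.15
tcp_pos: [0.5788, 0.2263, 0.1929]
ee_rot: [0.665, 0.242, 0.655, -0.265]
ft_force: [-0.2, -0.7, -0.7]
grip_width: 0.0389
```

Call:
{"method": "step_arm", "body": {
  "plan": [
    {"claw": 0.0, "linear": [-0.001, 0, 0], "turn": -10},
    {"claw": 0.0, "linear": [-0.001, 0, 0], "turn": -10},
    {"claw": 0.0, "linear": [-0.001, 0, 0], "turn": -10},
    {"claw": 0.0, "linear": [-0.001, 0, 0], "turn": -10},
    {"claw": 0.0, "linear": [-0.001, 0, 0], "turn": -10},
    {"claw": 0.0, "linear": [0, 0, 0], "turn": 0}
  ]
}}

```text
t: 19.9
tcp_pos: [0.575, 0.2209, 0.1903]
ee_rot: [0.7, -0.073, 0.709, 0.043]
ft_force: [-0.0, 0.2, -0.7]
grip_width: 0.0394
```

Run:
```python
from tr import *
show();
print(graspgo(tw(1.345,.052,-.025),.048,106.6));look("wrist","w11")
```

```text
t 19.9 p [0.575  0.2209 0.1903] jaw 99.4 down [-0.01  -0.043 -0.999] w 0.0394 F [-0.   0.2 -0.7] q6 [ 0.38  0.34 -0.02  1.24 -0.04  0.22]
[array([88.1,  3.3,  7.4]), ('turn', np.float64(-7.2))]
```

View pics/w11.png

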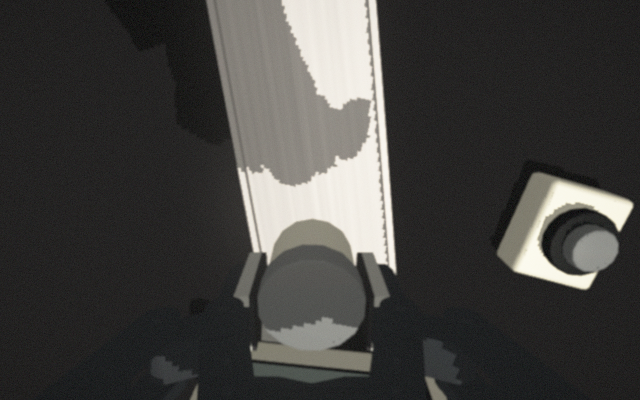

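Call:
{"method": "step_arm", "body": {
  "plan": [
    {"claw": 0.0, "linear": [0.02, 0.003, 0.007], "turn": -7},
    {"claw": 0.0, "linear": [0.025, 0, 0], "turn": 0},
    {"claw": 0.0, "linear": [0.02, 0, 0], "turn": 0},
    {"claw": 0.0, "linear": [0.01, 0, 0], "turn": 0},
    {"claw": 0.0, "linear": [0, 0, 0], "turn": 0}
  ]
}}

```text
t: 20.58
tcp_pos: [0.58, 0.2197, 0.1121]
ee_rot: [0.694, -0.111, 0.706, 0.082]
ft_force: [0.1, 0.0, -0.8]
grip_width: 0.0385
```

Run:
```python
from tr import *
show();
print(graspgo(tw(1.345,.052,-.025),.048,106.6));look("wrist","w12")
```

```text
t 20.57 p [0.58   0.2197 0.1121] jaw 105.7 down [-0.011 -0.043 -0.999] w 0.0385 F [ 0.1  0.  -0.8] q6 [ 0.38  0.38 -0.13  1.08 -0.04  0.1 ]
[array([10. ,  2.1,  1.6]), ('turn', np.float64(-0.9))]
```

View pics/w12.png

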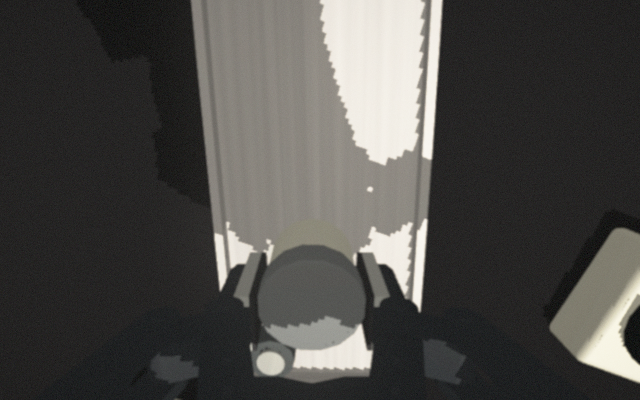

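Call:
{"method": "step_arm", "body": {
  "plan": [
    {"claw": 0.0, "linear": [0.006, 0.002, 0.001], "turn": 0},
    {"claw": 0.0, "linear": [0.003, 0, 0], "turn": 0},
    {"claw": 0.0, "linear": [0.002, 0, 0], "turn": 0},
    {"claw": 0.0, "linear": [0.001, 0, 0], "turn": 0}
  ]
}}

```text
t: 21.12
tcp_pos: [0.5817, 0.2222, 0.1021]
ee_rot: [0.696, -0.11, 0.705, 0.082]
ft_force: [0.4, -0.3, -0.5]
grip_width: 0.0387
```

Run:
```python
from tr import *
show();
print(graspgo(tw(1.345,.052,-.025),.047,106.6))
```

```text
t 21.12 p [0.5817 0.2222 0.1021] jaw 105.6 down [-0.007 -0.042 -0.999] w 0.0387 F [ 0.4 -0.3 -0.5] q6 [ 0.38  0.39 -0.15  1.06 -0.04  0.11]
[array([ 1.1, -0.2, -1.2]), ('turn', np.float64(-1.0))]
```

Call:
{"method": "step_arm", "body": {
  "plan": [
    {"claw": 0.0, "linear": [0.0015, 0, 0], "turn": 0},
    {"claw": 0.0, "linear": [0.001, 0, 0], "turn": 0},
    {"claw": 0.045, "linear": [0, 0, 0], "turn": 0},
    {"claw": 0.05, "linear": [0, 0, 0], "turn": 0},
    {"claw": 0.052, "linear": [0, 0, 0], "turn": 0},
    {"claw": 0.052, "linear": [-0.02, 0, 0], "turn": 0},
    {"claw": 0.052, "linear": [-0.04, 0, 0], "turn": 0},
    {"claw": 0.055, "linear": [-0.03, 0, 0], "turn": 0},
    {"claw": 0.065, "linear": [0, 0, 0], "turn": 0}
  ]
}}

```text
t: 22.25
tcp_pos: [0.5822, 0.2258, 0.1931]
ee_rot: [0.696, -0.11, 0.705, 0.082]
ft_force: [-0.6, 0.1, -0.1]
grip_width: 0.065
```

Run:
```python
from tr import *
show();print(graspgo([.527,-.1325],None,45));look("wrist","w13")
```

```text
t 22.25 p [0.5822 0.2258 0.1931] jaw 105.6 down [-0.007 -0.042 -0.999] w 0.065 F [-0.6  0.1 -0.1] q6 [ 0.38  0.35 -0.    1.24 -0.04  0.11]
[array([  15.2, -327.9, -148.5]), ('turn', np.float64(60.6))]
```

View pics/w13.png

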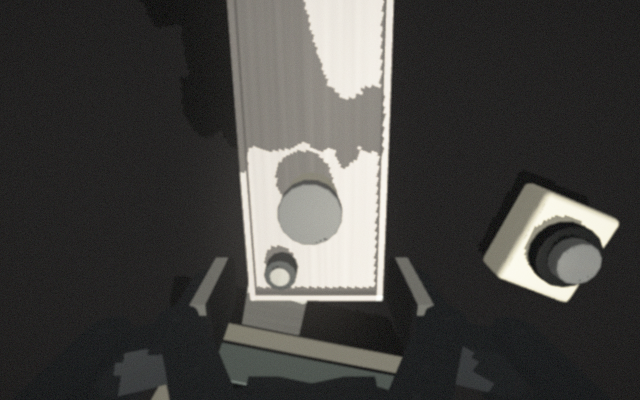

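Call:
{"method": "step_arm", "body": {
  "plan": [
    {"claw": 0.065, "linear": [0, -0.041, -0.0185], "turn": 0},
    {"claw": 0.065, "linear": [0, -0.041, -0.0185], "turn": 0},
    {"claw": 0.065, "linear": [0, -0.041, -0.0185], "turn": 0},
    {"claw": 0.065, "linear": [0, -0.041, -0.0185], "turn": 0},
    {"claw": 0.065, "linear": [0, -0.041, -0.0185], "turn": 0},
    {"claw": 0.065, "linear": [0, -0.041, -0.0185], "turn": 0},
    {"claw": 0.065, "linear": [0, -0.041, -0.0185], "turn": 0},
    {"claw": 0.065, "linear": [0, -0.041, -0.0185], "turn": 0}
  ]
}}

```text
t: 23.3
tcp_pos: [0.5221, -0.1377, 0.1937]
ee_rot: [0.689, -0.112, 0.711, 0.084]
ft_force: [0.2, -0.2, -0.0]
grip_width: 0.0648
```

Call:
{"method": "step_arm", "body": {
  "plan": [
    {"claw": 0.065, "linear": [-0.001, 0, 0], "turn": 10},
    {"claw": 0.065, "linear": [-0.001, 0, 0], "turn": 10},
    {"claw": 0.065, "linear": [-0.001, 0, 0], "turn": 10},
    {"claw": 0.065, "linear": [-0.001, 0, 0], "turn": 10},
    {"claw": 0.065, "linear": [-0.001, 0, 0], "turn": 10},
    {"claw": 0.065, "linear": [0, 0, 0], "turn": 10}
  ]
}}

```text
t: 24.05
tcp_pos: [0.517, -0.141, 0.1879]
ee_rot: [0.642, 0.259, 0.658, -0.297]
ft_force: [0.0, -0.1, 0.5]
grip_width: 0.065
```

Run:
```python
from tr import *
show();print(graspgo([.527,-.1325],.027,45));look("wrist","w14")
print(proj(cam("wrist"),[.527,-.1325,.042]))
```

```text
t 24.05 p [ 0.517  -0.141   0.1879] jaw 43.6 down [-0.042 -0.04  -0.998] w 0.065 F [ 0.  -0.1  0.5] q6 [-0.25  0.19 -0.22  1.19 -0.05  0.56]
[array([105.8,  22.3,   0.7]), ('turn', np.float64(-1.4))]
[[346.07068519 215.85021868]]
```

View pics/w14.png

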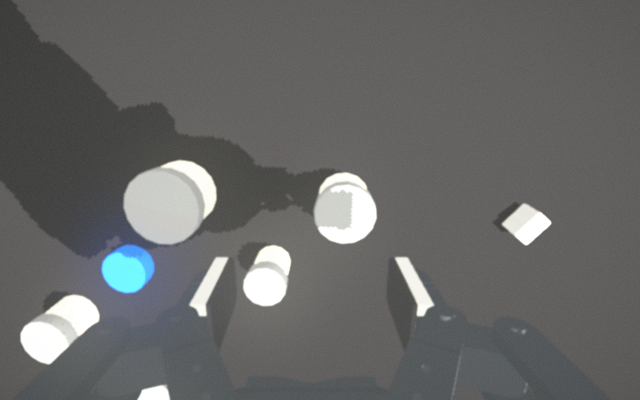

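Call:
{"method": "step_arm", "body": {
  "plan": [
    {"claw": 0.065, "linear": [0.01, 0.021, 0.001], "turn": 0},
    {"claw": 0.065, "linear": [0.03, 0, 0], "turn": 0},
    {"claw": 0.065, "linear": [0.03, 0, 0], "turn": 0},
    {"claw": 0.065, "linear": [0.02, 0, 0], "turn": 0},
    {"claw": 0.065, "linear": [0.008, 0, 0], "turn": 0},
    {"claw": 0.065, "linear": [0, 0, 0], "turn": 0}
  ]
}}

```text
t: 24.85
tcp_pos: [0.5255, -0.1303, 0.0793]
ee_rot: [0.64, 0.256, 0.662, -0.295]
ft_force: [-0.2, -0.6, -0.3]
grip_width: 0.0649
```

Run:
```python
from tr import *
show();print(graspgo([.527,-.1325],.027,45));look("wrist","w15")
```

```text
t 24.85 p [ 0.5255 -0.1303  0.0793] jaw 44.2 down [-0.051 -0.038 -0.998] w 0.0649 F [-0.2 -0.6 -0.3] q6 [-0.22  0.28 -0.36  0.97 -0.05  0.58]
[array([-1.9,  2.8,  3. ]), ('turn', np.float64(-0.8))]
```

View pics/w15.png

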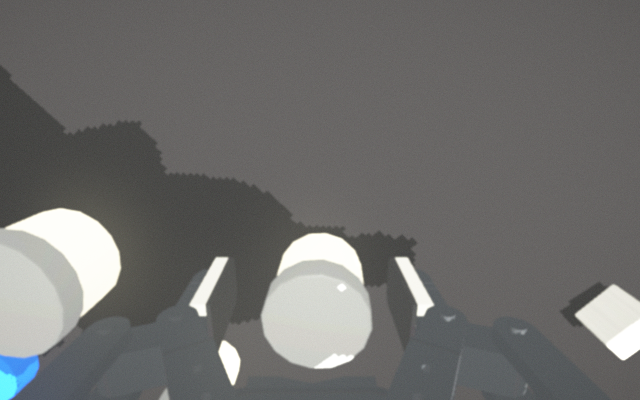

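Call:
{"method": "step_arm", "body": {
  "plan": [
    {"claw": 0.065, "linear": [-0.002, 0.002, 0.003], "turn": 0},
    {"claw": 0.0, "linear": [0, 0, 0], "turn": 0},
    {"claw": 0.0, "linear": [0, 0, 0], "turn": 0},
    {"claw": 0.0, "linear": [0, 0, 0], "turn": 0},
    {"claw": 0.0, "linear": [0, 0, 0], "turn": 0},
    {"claw": 0.0, "linear": [0, 0, 0], "turn": 0}
  ]
}}

```text
t: 25.65
tcp_pos: [0.5313, -0.1313, 0.0845]
ee_rot: [0.642, 0.256, 0.66, -0.294]
ft_force: [-0.4, -0.3, -0.4]
grip_width: 0.0391
```

Call:
{"method": "step_arm", "body": {
  "plan": [
    {"claw": 0.0, "linear": [-0.03, 0, 0], "turn": 0},
    {"claw": 0.0, "linear": [-0.05, 0, 0], "turn": 0},
    {"claw": 0.0, "linear": [-0.05, 0, 0], "turn": 0},
    {"claw": 0.0, "linear": [0, 0, 0], "turn": 0}
  ]
}}

```text
t: 26.15
tcp_pos: [0.5364, -0.126, 0.2163]
ee_rot: [0.64, 0.256, 0.662, -0.294]
ft_force: [1.2, -0.1, -1.6]
grip_width: 0.039
```

Run:
```python
from tr import *
show();print(graspgo(tw(1.345,.102,-.025),None,106.6))
```

```text
t 26.15 p [ 0.5364 -0.126   0.2163] jaw 44.2 down [-0.049 -0.038 -0.998] w 0.039 F [ 1.2 -0.1 -1.6] q6 [-0.21  0.22 -0.13  1.27 -0.05  0.59]
[array([ -12.6,  230.6, -239.6]), ('turn', np.float64(-62.4))]
```

Call:
{"method": "step_arm", "body": {
  "plan": [
    {"claw": 0.0, "linear": [0, 0.029, -0.03], "turn": 0},
    {"claw": 0.0, "linear": [0, 0.029, -0.03], "turn": 0},
    {"claw": 0.0, "linear": [0, 0.029, -0.03], "turn": 0},
    {"claw": 0.0, "linear": [0, 0.029, -0.03], "turn": 0},
    {"claw": 0.0, "linear": [0, 0.029, -0.03], "turn": 0},
    {"claw": 0.0, "linear": [0, 0.029, -0.03], "turn": 0},
    {"claw": 0.0, "linear": [0, 0.029, -0.03], "turn": 0},
    {"claw": 0.0, "linear": [0, 0.026, -0.027], "turn": 0}
  ]
}}

```text
t: 27.15
tcp_pos: [0.5327, 0.2097, 0.1932]
ee_rot: [0.636, 0.256, 0.664, -0.299]
ft_force: [-0.8, 0.1, -0.9]
grip_width: 0.0391
```

Call:
{"method": "step_arm", "body": {
  "plan": [
    {"claw": 0.0, "linear": [-0.001, 0, 0], "turn": -10},
    {"claw": 0.0, "linear": [-0.001, 0, 0], "turn": -10},
    {"claw": 0.0, "linear": [-0.001, 0, 0], "turn": -10},
    {"claw": 0.0, "linear": [-0.001, 0, 0], "turn": -10},
    {"claw": 0.0, "linear": [-0.001, 0, 0], "turn": -10},
    {"claw": 0.0, "linear": [0, 0, 0], "turn": -10},
    {"claw": 0.0, "linear": [0, 0, 0], "turn": 0}
  ]
}}

```text
t: 28.02
tcp_pos: [0.5287, 0.212, 0.1866]
ee_rot: [0.671, -0.111, 0.728, 0.086]
ft_force: [-0.3, 1.1, -1.4]
grip_width: 0.0394
```

Run:
```python
from tr import *
show();print(graspgo(tw(1.345,.102,-.025),.0485,106.6));look("wrist","w16")
```

```text
t 28.02 p [0.5287 0.212  0.1866] jaw 106.1 down [-0.075 -0.047 -0.996] w 0.0394 F [-0.3  1.1 -1.4] q6 [ 0.39  0.29 -0.09  1.27 -0.02  0.11]
[array([83.4, -4.6, 13.2]), ('turn', np.float64(-0.5))]
```

View pics/w16.png

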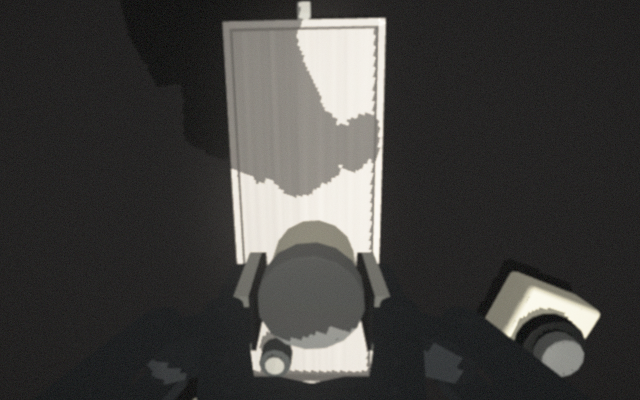

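Call:
{"method": "step_arm", "body": {
  "plan": [
    {"claw": 0.0, "linear": [0.02, -0.004, 0.013], "turn": 0},
    {"claw": 0.0, "linear": [0.025, 0, 0], "turn": 0},
    {"claw": 0.0, "linear": [0.02, 0, 0], "turn": 0},
    {"claw": 0.0, "linear": [0.006, 0, 0], "turn": 0},
    {"claw": 0.0, "linear": [0, 0, 0], "turn": 0}
  ]
}}

```text
t: 28.7
tcp_pos: [0.5385, 0.2073, 0.1066]
ee_rot: [0.671, -0.108, 0.729, 0.081]
ft_force: [0.7, 0.2, 0.2]
grip_width: 0.0392
```

Run:
```python
from tr import *
show();print(graspgo(tw(1.345,.102,-.025),.0485,106.6));look("wrist","w17")
```

```text
t 28.7 p [0.5385 0.2073 0.1066] jaw 105.5 down [-0.078 -0.049 -0.996] w 0.0392 F [0.7 0.2 0.2] q6 [ 0.37  0.35 -0.19  1.12 -0.02  0.11]
[array([ 4.2,  0.7, -1.4]), ('turn', np.float64(-1.1))]
```

View pics/w17.png

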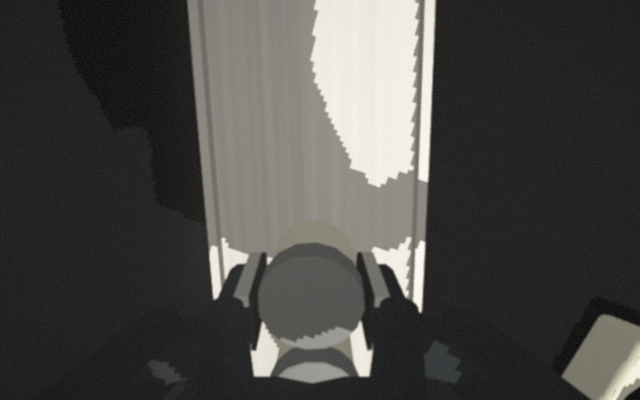

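Call:
{"method": "step_arm", "body": {
  "plan": [
    {"claw": 0.0, "linear": [0.003, 0, -0.001], "turn": 0},
    {"claw": 0.0, "linear": [0.002, 0, 0], "turn": 0},
    {"claw": 0.0, "linear": [0.001, 0, 0], "turn": 0},
    {"claw": 0.045, "linear": [0, 0, 0], "turn": 0},
    {"claw": 0.05, "linear": [0, 0, 0], "turn": 0},
    {"claw": 0.052, "linear": [0, 0, 0], "turn": 0},
    {"claw": 0.052, "linear": [-0.02, 0, 0], "turn": 0},
    {"claw": 0.052, "linear": [-0.04, 0, 0], "turn": 0},
    {"claw": 0.055, "linear": [-0.04, 0, 0], "turn": 0},
    {"claw": 0.065, "linear": [0, 0, 0], "turn": 0}
  ]
}}

```text
t: 30.0
tcp_pos: [0.5458, 0.2121, 0.2051]
ee_rot: [0.672, -0.108, 0.728, 0.081]
ft_force: [-0.4, 0.7, 0.4]
grip_width: 0.0653
```

Run:
```python
from tr import *
show();look("wrist","w18")
```

```text
t 30.0 p [0.5458 0.2121 0.2051] jaw 105.4 down [-0.074 -0.047 -0.996] w 0.0653 F [-0.4  0.7  0.4] q6 [ 0.38  0.32 -0.02  1.32 -0.02  0.11]
```

View pics/w18.png

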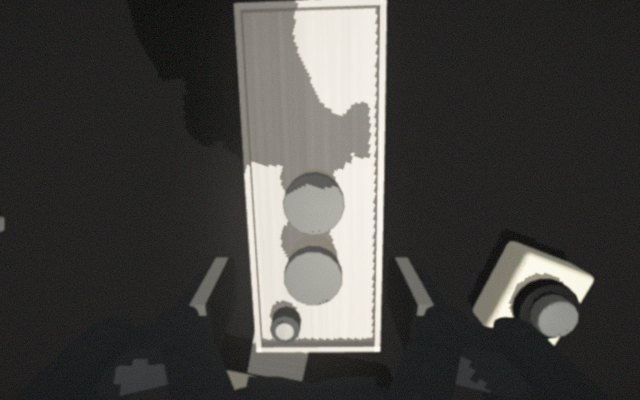

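Call:
{"method": "step_arm", "body": {
  "plan": [
    {"claw": 0.065, "linear": [0, 0, 0], "turn": 0},
    {"claw": 0.065, "linear": [0, 0, 0], "turn": 0},
    {"claw": 0.065, "linear": [0, 0, 0], "turn": 0},
    {"claw": 0.065, "linear": [0, 0, 0], "turn": 0},
    {"claw": 0.065, "linear": [0, 0, 0], "turn": 0},
    {"claw": 0.065, "linear": [0, 0, 0], "turn": 0}
  ]
}}

```text
t: 30.8
tcp_pos: [0.5435, 0.2111, 0.1992]
ee_rot: [0.669, -0.108, 0.731, 0.081]
ft_force: [0.3, -0.3, -0.1]
grip_width: 0.065
```

Run:
```python
from tr import *
show()
```

```text
t 30.8 p [0.5435 0.2111 0.1992] jaw 105.4 down [-0.082 -0.051 -0.995] w 0.065 F [ 0.3 -0.3 -0.1] q6 [ 0.38  0.32 -0.03  1.32 -0.02  0.11]
```

Call:
{"method": "step_arm", "body": {
  "plan": [
    {"claw": 0.065, "linear": [-0.012, -0.022, -0.051], "turn": 0},
    {"claw": 0.065, "linear": [-0.012, -0.022, -0.051], "turn": 0},
    {"claw": 0.065, "linear": [-0.012, -0.022, -0.051], "turn": 0},
    {"claw": 0.065, "linear": [-0.012, -0.022, -0.051], "turn": 0},
    {"claw": 0.065, "linear": [-0.012, -0.022, -0.051], "turn": 0},
    {"claw": 0.065, "linear": [-0.012, -0.022, -0.051], "turn": 0}
  ]
}}

```text
t: 31.55
tcp_pos: [0.2856, 0.0035, 0.3032]
ee_rot: [0.668, -0.111, 0.732, 0.081]
ft_force: [0.0, -1.2, 1.0]
grip_width: 0.0649
```

Run:
```python
from tr import *
s=show();print(s['joint_torque'].round(1))
```

```text
t 31.55 p [0.2856 0.0035 0.3032] jaw 105.7 down [-0.084 -0.053 -0.995] w 0.0649 F [ 0.  -1.2  1. ] q6 [ 0.05 -0.27 -0.41  1.52 -0.05 -0.22]
[  6.1 -12.2  33.6   0.1   0.1   0.8]
```

Call:
{"method": "step_arm", "body": {
  "plan": [
    {"claw": 0.065, "linear": [0, 0, 0], "turn": 10},
    {"claw": 0.065, "linear": [0, 0, 0], "turn": 10},
    {"claw": 0.065, "linear": [0, 0, 0], "turn": 10},
    {"claw": 0.065, "linear": [0, 0, 0], "turn": 10},
    {"claw": 0.065, "linear": [0, 0, 0], "turn": 10},
    {"claw": 0.065, "linear": [0, 0, 0], "turn": 10}
  ]
}}

```text
t: 32.3
tcp_pos: [0.2823, 0.0015, 0.3069]
ee_rot: [0.632, 0.252, 0.665, -0.307]
ft_force: [-0.3, 0.1, -0.4]
grip_width: 0.0646
```

Run:
```python
from tr import *
s=show();print(s['joint_torque'].round(1))
```

```text
t 32.3 p [0.2823 0.0015 0.3069] jaw 43.4 down [-0.074 -0.052 -0.996] w 0.0646 F [-0.3  0.1 -0.4] q6 [ 0.04 -0.28 -0.41  1.52 -0.05  0.86]
[ -0.  -16.2  34.5   0.8  -0.2  -1.5]
```

Call:
{"method": "step_arm", "body": {
  "plan": [
    {"claw": 0.065, "linear": [0, 0.013, -0.053], "turn": 0},
    {"claw": 0.065, "linear": [0, 0.013, -0.053], "turn": 0},
    {"claw": 0.065, "linear": [0, 0.013, -0.053], "turn": 0},
    {"claw": 0.065, "linear": [0, 0, 0], "turn": 0},
    {"claw": 0.065, "linear": [0, 0, 0], "turn": 0},
    {"claw": 0.065, "linear": [0, 0, 0], "turn": 0},
    {"claw": 0.065, "linear": [0, 0, 0], "turn": 0},
    {"claw": 0.065, "linear": [0, 0, 0], "turn": 0},
    {"claw": 0.065, "linear": [0, 0, 0], "turn": 0},
    {"claw": 0.065, "linear": [0, 0, 0], "turn": 0}
  ]
}}

```text
t: 33.55
tcp_pos: [0.2021, 0.1444, 0.3063]
ee_rot: [0.631, 0.26, 0.662, -0.311]
ft_force: [0.3, 0.3, -0.1]
grip_width: 0.0651
```

Run:
```python
from tr import *
s=show();print(s['joint_torque'].round(1))
from geo import tops
p,d,c=look("top","t19");P=cloud(c,d)
for t in tops(P):
    if .3<t[0]<.66 and -.45<t[1]<.3: print(np.round(t,4),intray(1.345,t[:2]))
```

```text
t 33.55 p [0.2021 0.1444 0.3063] jaw 42.4 down [-0.07  -0.049 -0.996] w 0.0651 F [ 0.3  0.3 -0.1] q6 [ 0.62 -0.34 -0.45  1.55  0.    1.45]
[ -0.  -12.4  34.4   0.8  -0.   -0. ]
[ 6.1480e-01 -3.7870e-01  4.1576e+01  4.1600e-02  6.1420e-01 -3.7850e-01
  2.4600e+02] [0.1926 0.5573]
[5.79900e-01 2.17400e-01 4.01868e+01 6.00000e-02 5.79100e-01 2.17200e-01
 2.64000e+02] [ 0.0529 -0.0232]
[5.30600e-01 2.04900e-01 3.99611e+01 5.98000e-02 5.30100e-01 2.04300e-01
 2.60000e+02] [ 0.1038 -0.0256]
[ 5.25300e-01 -3.61300e-01  5.29605e+01  4.16000e-02  5.25600e-01
 -3.61000e-01  4.13000e+02] [0.2732 0.5147]
[ 5.24900e-01 -2.09300e-01  3.00626e+01  4.18000e-02  5.24900e-01
 -2.09200e-01  1.39000e+02] [0.2295 0.369 ]
[ 4.61500e-01 -3.55800e-01  4.05948e+01  4.15000e-02  4.61300e-01
 -3.55200e-01  2.50000e+02] [0.3327 0.4908]
[ 4.38700e-01 -2.14900e-01  5.22322e+01  4.17000e-02  4.38400e-01
 -2.14300e-01  4.16000e+02] [0.3136 0.3494]
[ 3.5770e-01 -5.5500e-02  2.9527e+01  4.1300e-02  3.5770e-01 -5.5500e-02
  1.4100e+02] [0.3448 0.1734]
```

View pics/t19.png

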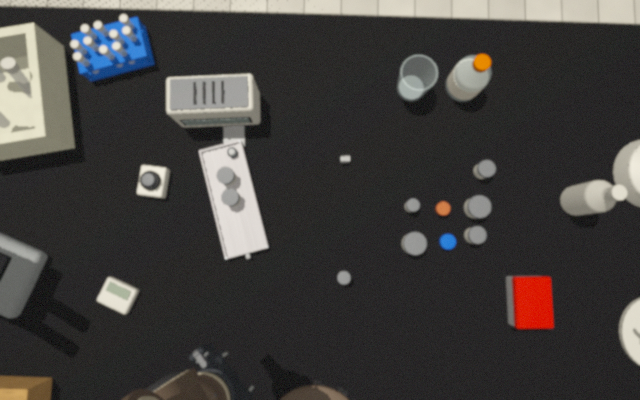

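Call:
{"method": "step_arm", "body": {
  "plan": [
    {"claw": 0.065, "linear": [0.06, 0, 0], "turn": 0},
    {"claw": 0.065, "linear": [0.06, 0, 0], "turn": 0}
  ]
}}

```text
t: 33.85
tcp_pos: [0.1964, 0.1404, 0.1875]
ee_rot: [0.633, 0.262, 0.66, -0.308]
ft_force: [0.0, 0.9, -0.3]
grip_width: 0.0649
```

Run:
```python
from tr import *
s=show();print(s['joint_torque'].round(1))
```

```text
t 33.85 p [0.1964 0.1404 0.1875] jaw 42.4 down [-0.062 -0.044 -0.997] w 0.0649 F [ 0.   0.9 -0.3] q6 [ 0.62 -0.35 -0.71  1.28  0.    1.45]
[ -0.  -13.8  37.3   3.8  -0.   -0. ]
```

Call:
{"method": "step_arm", "body": {
  "plan": [
    {"claw": 0.065, "linear": [-0.06, 0, 0], "turn": 0},
    {"claw": 0.065, "linear": [-0.06, 0, 0], "turn": 0}
  ]
}}

```text
t: 34.1
tcp_pos: [0.1866, 0.1334, 0.2812]
ee_rot: [0.62, 0.242, 0.671, -0.327]
ft_force: [1.0, 0.1, 1.2]
grip_width: 0.0652
```

Run:
```python
from tr import *
s=show();print(s['joint_torque'].round(1))
```

```text
t 34.1 p [0.1866 0.1334 0.2812] jaw 42.5 down [-0.114 -0.081 -0.99 ] w 0.0652 F [1.  0.1 1.2] q6 [ 0.62 -0.34 -0.51  1.55  0.    1.45]
[ -0.  -12.   26.2  -0.2   0.    0. ]
```

Call:
{"method": "step_arm", "body": {
  "plan": [
    {"claw": 0.065, "linear": [0, 0, 0], "turn": 0},
    {"claw": 0.065, "linear": [0, 0, 0], "turn": 0}
  ]
}}

```text
t: 34.35
tcp_pos: [0.187, 0.1338, 0.2825]
ee_rot: [0.62, 0.243, 0.671, -0.327]
ft_force: [0.3, 0.2, 0.8]
grip_width: 0.0648
```

Run:
```python
from tr import *
s=show();print(s['qvel'].round(2))
```

```text
t 34.35 p [0.187  0.1338 0.2825] jaw 42.5 down [-0.113 -0.08  -0.99 ] w 0.0648 F [0.3 0.2 0.8] q6 [ 0.62 -0.34 -0.5   1.55  0.    1.45]
[ 0.   -0.    0.02  0.01  0.   -0.  ]
```

Call:
{"method": "step_arm", "body": {
  "plan": [
    {"claw": 0.065, "linear": [0.06, 0, 0], "turn": 0},
    {"claw": 0.065, "linear": [0.06, 0, 0], "turn": 0},
    {"claw": 0.065, "linear": [0, 0, 0], "turn": 0}
  ]
}}

```text
t: 34.72
tcp_pos: [0.1732, 0.1241, 0.1599]
ee_rot: [0.621, 0.243, 0.67, -0.326]
ft_force: [-0.3, -0.5, 0.6]
grip_width: 0.0652
```

Run:
```python
from tr import *
s=show()
```

```text
t 34.73 p [0.1732 0.1241 0.1599] jaw 42.5 down [-0.112 -0.079 -0.991] w 0.0652 F [-0.3 -0.5  0.6] q6 [ 0.62 -0.35 -0.78  1.28  0.    1.45]
```

Call:
{"method": "step_arm", "body": {
  "plan": [
    {"claw": 0.065, "linear": [-0.02, 0, 0], "turn": 0},
    {"claw": 0.065, "linear": [-0.02, 0, 0], "turn": 0},
    {"claw": 0.065, "linear": [-0.02, 0, 0], "turn": 0},
    {"claw": 0.065, "linear": [-0.02, 0, 0], "turn": 0},
    {"claw": 0.065, "linear": [-0.02, 0, 0], "turn": 0}
  ]
}}

```text
t: 35.35
tcp_pos: [0.1887, 0.1352, 0.2731]
ee_rot: [0.623, 0.247, 0.668, -0.322]
ft_force: [0.9, -0.5, 0.2]
grip_width: 0.0653
```

Run:
```python
from tr import *
s=show()
```

```text
t 35.35 p [0.1887 0.1352 0.2731] jaw 42.5 down [-0.1   -0.071 -0.992] w 0.0653 F [ 0.9 -0.5  0.2] q6 [ 0.62 -0.35 -0.53  1.52  0.    1.45]
```

Call:
{"method": "step_arm", "body": {
  "plan": [
    {"claw": 0.065, "linear": [0.05, 0, 0], "turn": 0},
    {"claw": 0.065, "linear": [0.05, 0, 0], "turn": 0},
    {"claw": 0.065, "linear": [-0.02, 0, 0], "turn": 0},
    {"claw": 0.065, "linear": [-0.02, 0, 0], "turn": 0},
    {"claw": 0.065, "linear": [-0.02, 0, 0], "turn": 0},
    {"claw": 0.065, "linear": [-0.02, 0, 0], "turn": 0},
    {"claw": 0.065, "linear": [-0.02, 0, 0], "turn": 0}
  ]
}}

```text
t: 36.22
tcp_pos: [0.1951, 0.1398, 0.2915]
ee_rot: [0.628, 0.255, 0.664, -0.315]
ft_force: [0.4, -0.8, -0.2]
grip_width: 0.0648
```

Run:
```python
from tr import *
s=show()
```

```text
t 36.23 p [0.1951 0.1398 0.2915] jaw 42.5 down [-0.08  -0.057 -0.995] w 0.0648 F [ 0.4 -0.8 -0.2] q6 [ 0.62 -0.35 -0.48  1.53  0.    1.45]
```

Call:
{"method": "step_arm", "body": {
  "plan": [
    {"claw": 0.065, "linear": [0.05, 0, 0], "turn": 0},
    {"claw": 0.065, "linear": [0.05, 0, 0], "turn": 0},
    {"claw": 0.065, "linear": [-0.012, 0, 0], "turn": 0},
    {"claw": 0.065, "linear": [-0.012, 0, 0], "turn": 0},
    {"claw": 0.065, "linear": [-0.012, 0, 0], "turn": 0},
    {"claw": 0.065, "linear": [-0.012, 0, 0], "turn": 0},
    {"claw": 0.065, "linear": [-0.012, 0, 0], "turn": 0},
    {"claw": 0.065, "linear": [-0.012, 0, 0], "turn": 0},
    {"claw": 0.065, "linear": [-0.012, 0, 0], "turn": 0},
    {"claw": 0.065, "linear": [-0.012, 0, 0], "turn": 0}
  ]
}}

```text
t: 37.48
tcp_pos: [0.2025, 0.1451, 0.3118]
ee_rot: [0.634, 0.264, 0.659, -0.305]
ft_force: [0.9, -0.3, -0.5]
grip_width: 0.0651
```

Run:
```python
from tr import *
s=show()
```

```text
t 37.48 p [0.2025 0.1451 0.3118] jaw 42.5 down [-0.055 -0.039 -0.998] w 0.0651 F [ 0.9 -0.3 -0.5] q6 [ 0.62 -0.35 -0.44  1.55  0.    1.45]
```

Call:
{"method": "step_arm", "body": {
  "plan": [
    {"claw": 0.065, "linear": [0.055, 0, 0], "turn": 0},
    {"claw": 0.065, "linear": [0.055, 0, 0], "turn": 0},
    {"claw": 0.065, "linear": [-0.012, 0, 0], "turn": 0},
    {"claw": 0.065, "linear": [-0.012, 0, 0], "turn": 0},
    {"claw": 0.065, "linear": [-0.012, 0, 0], "turn": 0},
    {"claw": 0.065, "linear": [-0.012, 0, 0], "turn": 0},
    {"claw": 0.065, "linear": [-0.012, 0, 0], "turn": 0},
    {"claw": 0.065, "linear": [-0.012, 0, 0], "turn": 0},
    {"claw": 0.065, "linear": [-0.012, 0, 0], "turn": 0},
    {"claw": 0.065, "linear": [-0.012, 0, 0], "turn": 0}
  ]
}}

```text
t: 38.72
tcp_pos: [0.2055, 0.1473, 0.3126]
ee_rot: [0.637, 0.269, 0.657, -0.301]
ft_force: [0.2, -0.1, 0.6]
grip_width: 0.0649
```

Call:
{"method": "step_arm", "body": {
  "plan": [
    {"claw": 0.065, "linear": [0.055, 0, 0], "turn": 0},
    {"claw": 0.065, "linear": [0.055, 0, 0], "turn": 0},
    {"claw": 0.065, "linear": [-0.012, 0, 0], "turn": 0},
    {"claw": 0.065, "linear": [-0.012, 0, 0], "turn": 0},
    {"claw": 0.065, "linear": [-0.012, 0, 0], "turn": 0},
    {"claw": 0.065, "linear": [-0.012, 0, 0], "turn": 0},
    {"claw": 0.065, "linear": [-0.012, 0, 0], "turn": 0},
    {"claw": 0.065, "linear": [-0.012, 0, 0], "turn": 0},
    {"claw": 0.065, "linear": [-0.012, 0, 0], "turn": 0},
    {"claw": 0.065, "linear": [-0.012, 0, 0], "turn": 0}
  ]
}}

```text
t: 39.98
tcp_pos: [0.2085, 0.1495, 0.3135]
ee_rot: [0.64, 0.273, 0.654, -0.297]
ft_force: [-0.2, -1.0, -0.5]
grip_width: 0.0649
```

Run:
```python
from tr import *
s=show();print(graspgo([.4615,-.3555],None,48))
```

```text
t 39.98 p [0.2085 0.1495 0.3135] jaw 42.5 down [-0.031 -0.022 -0.999] w 0.0649 F [-0.2 -1.  -0.5] q6 [ 0.62 -0.36 -0.44  1.53  0.    1.45]
[array([   3. , -152.2,  543.6]), ('turn', np.float64(-5.5))]
```

Call:
{"method": "step_arm", "body": {
  "plan": [
    {"claw": 0.056, "linear": [0.01, -0.0153, 0.0545], "turn": 0},
    {"claw": 0.056, "linear": [0.01, -0.0153, 0.0545], "turn": 0},
    {"claw": 0.056, "linear": [0.01, -0.0153, 0.0545], "turn": 0},
    {"claw": 0.056, "linear": [0.01, -0.0153, 0.0545], "turn": 0},
    {"claw": 0.056, "linear": [0.01, -0.0153, 0.0545], "turn": 0},
    {"claw": 0.056, "linear": [0.01, -0.0153, 0.0545], "turn": 0},
    {"claw": 0.056, "linear": [0.01, -0.0153, 0.0545], "turn": 0},
    {"claw": 0.056, "linear": [0.01, -0.0153, 0.0545], "turn": 0},
    {"claw": 0.056, "linear": [0.01, -0.0153, 0.0545], "turn": 0},
    {"claw": 0.056, "linear": [0.01, -0.0153, 0.054], "turn": -5}
  ]
}}

```text
t: 41.22
tcp_pos: [0.4734, -0.3654, 0.2185]
ee_rot: [0.655, 0.241, 0.667, -0.259]
ft_force: [0.4, -0.0, 1.1]
grip_width: 0.0559
```

Run:
```python
from tr import *
s=show();print(graspgo([.4615,-.3555],.027,48));look("wrist","w20")
print(proj(cam("wrist"),[.4615,-.3555,.042]))
```

```text
t 41.23 p [ 0.4734 -0.3654  0.2185] jaw 48.5 down [-0.025 -0.018 -1.   ] w 0.0559 F [ 0.4 -0.   1.1] q6 [-0.65  0.28 -0.03  1.26 -0.03  0.08]
[array([137.5,   5.3, -14.2]), ('turn', np.float64(0.5))]
[[322.72863264 174.5144915 ]]
```

View pics/w20.png

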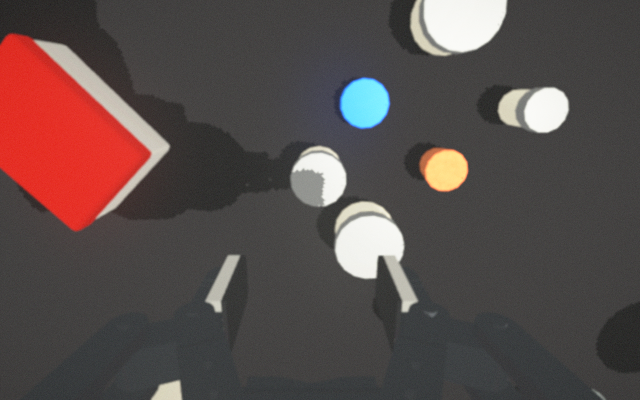

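Call:
{"method": "step_arm", "body": {
  "plan": [
    {"claw": 0.056, "linear": [0.02, 0.005, -0.014], "turn": 0},
    {"claw": 0.056, "linear": [0.03, 0, 0], "turn": 0},
    {"claw": 0.056, "linear": [0.02, 0, 0], "turn": 0},
    {"claw": 0.056, "linear": [0, 0, 0], "turn": 0}
  ]
}}

```text
t: 41.78
tcp_pos: [0.4666, -0.3605, 0.1402]
ee_rot: [0.653, 0.242, 0.669, -0.26]
ft_force: [-0.2, 0.5, 0.2]
grip_width: 0.0562
```

Run:
```python
from tr import *
s=show();print(graspgo([.4615,-.3555],.027,48));look("wrist","w21")
c=cam("wrist",s);print(proj(c,[.4615,-.3555,.042]))
for r in robot.trace("pot1","wrist"):
    m=r["pixels"];print(r["confidence"],r["point"],m.sum())
```

```text
t 41.77 p [ 0.4666 -0.3605  0.1402] jaw 48.4 down [-0.031 -0.016 -0.999] w 0.0562 F [-0.2  0.5  0.2] q6 [-0.65  0.3  -0.18  1.1  -0.03  0.08]
[array([59.2,  4. , -5.7]), ('turn', np.float64(0.4))]
[[319.19356058 234.92940062]]
0.93 [226.7, 319.5] 5300
0.7 [390.6, 455.4] 431
```

View pics/w21.png

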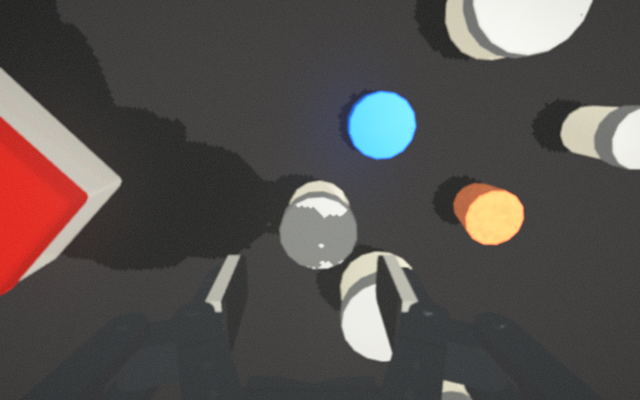

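Call:
{"method": "step_arm", "body": {
  "plan": [
    {"claw": 0.056, "linear": [0.015, 0.003, -0.006], "turn": 0},
    {"claw": 0.056, "linear": [0.02, 0, 0], "turn": 0},
    {"claw": 0.056, "linear": [0.015, 0, 0], "turn": 0},
    {"claw": 0.056, "linear": [0.006, 0, 0], "turn": 0}
  ]
}}

```text
t: 42.38
tcp_pos: [0.4645, -0.3556, 0.0867]
ee_rot: [0.656, 0.241, 0.666, -0.261]
ft_force: [-0.4, 0.0, 0.9]
grip_width: 0.0559
```

Run:
```python
from tr import *
s=show();print(graspgo([.4615,-.3555],.027,48));look("wrist","w22")
```

```text
t 42.38 p [ 0.4645 -0.3556  0.0867] jaw 48.4 down [-0.024 -0.021 -0.999] w 0.0559 F [-0.4  0.   0.9] q6 [-0.64  0.33 -0.27  0.98 -0.03  0.08]
[array([ 5.7, -0.1, -2.1]), ('turn', np.float64(0.4))]
```

View pics/w22.png

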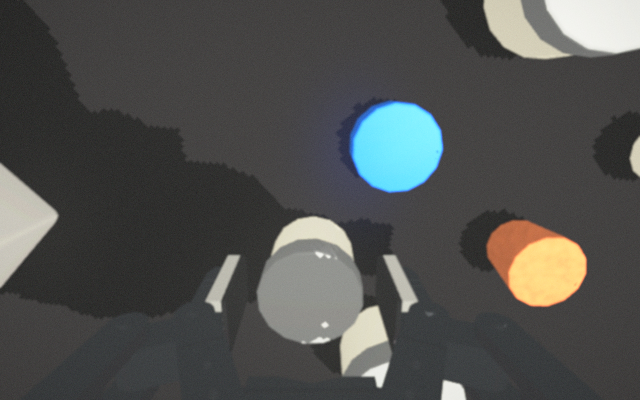

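Call:
{"method": "step_arm", "body": {
  "plan": [
    {"claw": 0.056, "linear": [0.005, 0, -0.002], "turn": 0},
    {"claw": 0.0, "linear": [0, 0, 0], "turn": 0},
    {"claw": 0.0, "linear": [0, 0, 0], "turn": 0},
    {"claw": 0.0, "linear": [0, 0, 0], "turn": 0},
    {"claw": 0.0, "linear": [0, 0, 0], "turn": 0}
  ]
}}

```text
t: 43.05
tcp_pos: [0.4633, -0.3547, 0.0823]
ee_rot: [0.656, 0.241, 0.666, -0.261]
ft_force: [-0.2, -0.1, -1.0]
grip_width: 0.0388
```

Call:
{"method": "step_arm", "body": {
  "plan": [
    {"claw": 0.0, "linear": [-0.03, 0, 0], "turn": 0},
    {"claw": 0.0, "linear": [-0.04, 0, 0], "turn": 0},
    {"claw": 0.0, "linear": [-0.04, 0, 0], "turn": 0},
    {"claw": 0.0, "linear": [-0.02, 0, 0], "turn": 0}
  ]
}}

```text
t: 43.55
tcp_pos: [0.4653, -0.3512, 0.2135]
ee_rot: [0.654, 0.242, 0.667, -0.261]
ft_force: [-0.1, -0.6, -0.4]
grip_width: 0.0388
```

Run:
```python
from tr import *
s=show();print(graspgo(tw(1.345,.153,-.025),None,106.6));look("wrist","w23")
```

```text
t 43.55 p [ 0.4653 -0.3512  0.2135] jaw 48.4 down [-0.027 -0.018 -0.999] w 0.0388 F [-0.1 -0.6 -0.4] q6 [-0.63  0.26 -0.08  1.25 -0.03  0.09]
[array([ -10.5,  418.3, -345.4]), ('turn', np.float64(-58.2))]
```

View pics/w23.png

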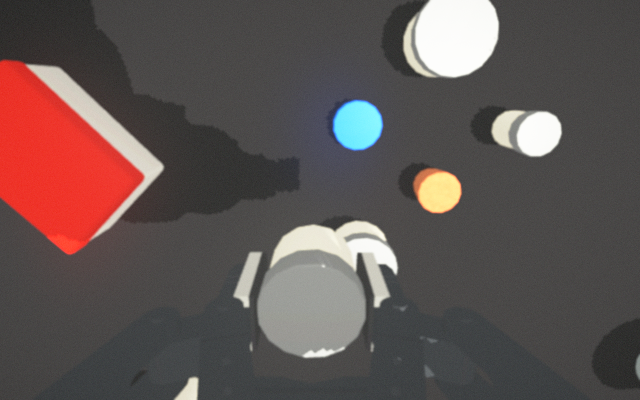

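Call:
{"method": "step_arm", "body": {
  "plan": [
    {"claw": 0.0, "linear": [0, 0.042, -0.0345], "turn": 0},
    {"claw": 0.0, "linear": [0, 0.042, -0.0345], "turn": 0},
    {"claw": 0.0, "linear": [0, 0.042, -0.0345], "turn": 0},
    {"claw": 0.0, "linear": [0, 0.042, -0.0345], "turn": 0},
    {"claw": 0.0, "linear": [0, 0.042, -0.0345], "turn": 0},
    {"claw": 0.0, "linear": [0, 0.042, -0.0345], "turn": 0},
    {"claw": 0.0, "linear": [0, 0.042, -0.0345], "turn": 0},
    {"claw": 0.0, "linear": [0, 0.042, -0.0345], "turn": 0},
    {"claw": 0.0, "linear": [0, 0.042, -0.0345], "turn": 0},
    {"claw": 0.0, "linear": [0, 0.04, -0.033], "turn": 0}
  ]
}}

```text
t: 44.85
tcp_pos: [0.488, 0.2012, 0.1987]
ee_rot: [0.655, 0.244, 0.665, -0.264]
ft_force: [1.6, 0.1, -0.3]
grip_width: 0.0388
```

Call:
{"method": "step_arm", "body": {
  "plan": [
    {"claw": 0.0, "linear": [-0.001, 0, 0], "turn": -10},
    {"claw": 0.0, "linear": [-0.001, 0, 0], "turn": -10},
    {"claw": 0.0, "linear": [-0.001, 0, 0], "turn": -10},
    {"claw": 0.0, "linear": [-0.001, 0, 0], "turn": -10},
    {"claw": 0.0, "linear": [-0.001, 0, 0], "turn": -10},
    {"claw": 0.0, "linear": [0, 0, 0], "turn": -6},
    {"claw": 0.0, "linear": [0, 0, 0], "turn": 0}
  ]
}}

```text
t: 45.72
tcp_pos: [0.4863, 0.2057, 0.1977]
ee_rot: [0.689, -0.106, 0.711, 0.092]
ft_force: [-0.3, -0.3, -0.3]
grip_width: 0.0384
```

Run:
```python
from tr import *
s=show();print(graspgo(tw(1.345,.153,-.025),.0463,106.6));look("wrist","w24")
```

```text
t 45.73 p [0.4863 0.2057 0.1977] jaw 106.2 down [-0.028 -0.024 -0.999] w 0.0384 F [-0.3 -0.3 -0.3] q6 [ 0.4   0.18 -0.21  1.22 -0.01  0.12]
[array([ 97.7, -12.1,  -1.8]), ('turn', np.float64(-0.4))]
```

View pics/w24.png

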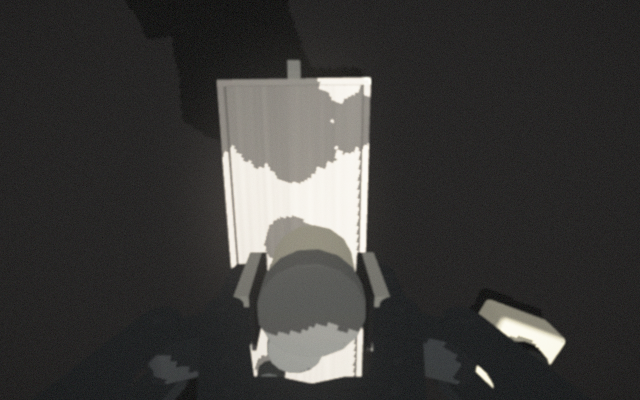

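Call:
{"method": "step_arm", "body": {
  "plan": [
    {"claw": 0.0, "linear": [0.025, -0.012, -0.002], "turn": 0},
    {"claw": 0.0, "linear": [0.03, 0, 0], "turn": 0},
    {"claw": 0.0, "linear": [0.025, 0, 0], "turn": 0},
    {"claw": 0.0, "linear": [0.008, 0, 0], "turn": 0},
    {"claw": 0.0, "linear": [0, 0, 0], "turn": 0}
  ]
}}

```text
t: 46.4
tcp_pos: [0.4855, 0.1912, 0.1076]
ee_rot: [0.69, -0.103, 0.711, 0.089]
ft_force: [0.2, -0.1, -1.2]
grip_width: 0.0383
```

Run:
```python
from tr import *
s=show();print(graspgo(tw(1.345,.154,-.025),.0463,106.6));look("wrist","w25")
```

```text
t 46.4 p [0.4855 0.1912 0.1076] jaw 105.6 down [-0.027 -0.023 -0.999] w 0.0383 F [ 0.2 -0.1 -1.2] q6 [ 0.38  0.22 -0.37  1.02 -0.01  0.11]
[array([ 7.4,  0.3, -1.1]), ('turn', np.float64(-1.0))]
```

View pics/w25.png

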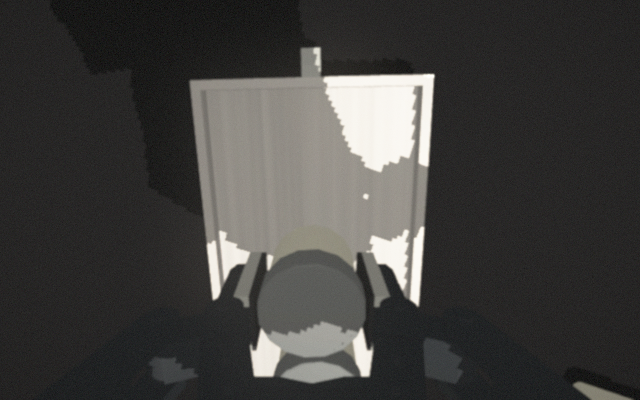

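Call:
{"method": "step_arm", "body": {
  "plan": [
    {"claw": 0.0, "linear": [0.004, 0, -0.001], "turn": 0},
    {"claw": 0.0, "linear": [0.003, 0, 0], "turn": 0},
    {"claw": 0.0, "linear": [0.0015, 0, 0], "turn": 0},
    {"claw": 0.0, "linear": [0.001, 0, 0], "turn": 0}
  ]
}}

```text
t: 46.95
tcp_pos: [0.4859, 0.1915, 0.1005]
ee_rot: [0.692, -0.102, 0.709, 0.089]
ft_force: [-0.7, 0.5, -0.6]
grip_width: 0.0388
```

Call:
{"method": "step_arm", "body": {
  "plan": [
    {"claw": 0.045, "linear": [0, 0, 0], "turn": 0},
    {"claw": 0.05, "linear": [0, 0, 0], "turn": 0},
    {"claw": 0.052, "linear": [0, 0, 0], "turn": 0},
    {"claw": 0.052, "linear": [-0.02, 0, 0], "turn": 0},
    {"claw": 0.052, "linear": [-0.04, 0, 0], "turn": 0},
    {"claw": 0.055, "linear": [-0.04, 0, 0], "turn": 0}
  ]
}}

```text
t: 47.7
tcp_pos: [0.4865, 0.193, 0.1999]
ee_rot: [0.689, -0.103, 0.712, 0.089]
ft_force: [0.4, 0.9, 0.3]
grip_width: 0.0549
```

Run:
```python
from tr import *
s=show();print(graspgo([.6148,-.3787],None,45));look("wrist","w26")
```

```text
t 47.7 p [0.4865 0.193  0.1999] jaw 105.6 down [-0.029 -0.024 -0.999] w 0.0549 F [0.4 0.9 0.3] q6 [ 0.38  0.17 -0.22  1.22 -0.01  0.11]
[array([  10. , -584.2,  -27.9]), ('turn', np.float64(60.6))]
```

View pics/w26.png

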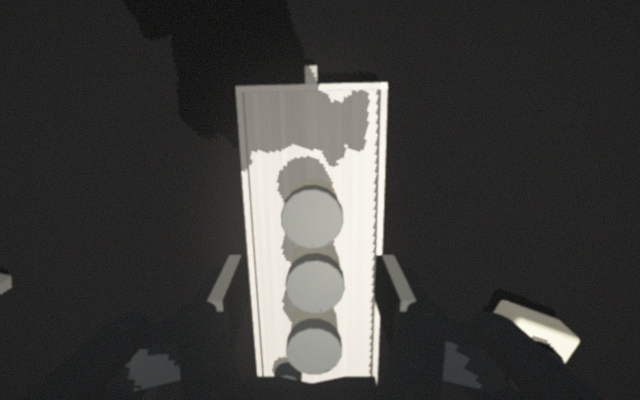

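Call:
{"method": "step_arm", "body": {
  "plan": [
    {"claw": 0.06, "linear": [0, -0.058, -0.0028], "turn": 0},
    {"claw": 0.06, "linear": [0, -0.058, -0.0028], "turn": 0},
    {"claw": 0.06, "linear": [0, -0.058, -0.0028], "turn": 0},
    {"claw": 0.06, "linear": [0, -0.058, -0.0028], "turn": 0},
    {"claw": 0.06, "linear": [0, -0.058, -0.0028], "turn": 0},
    {"claw": 0.06, "linear": [0, -0.058, -0.0028], "turn": 0},
    {"claw": 0.06, "linear": [0, -0.058, -0.0028], "turn": 0},
    {"claw": 0.06, "linear": [0, -0.058, -0.0028], "turn": 0},
    {"claw": 0.06, "linear": [0, -0.058, -0.0028], "turn": 0},
    {"claw": 0.06, "linear": [0, -0.055, -0.0028], "turn": 0}
  ]
}}

```text
t: 49.0
tcp_pos: [0.6243, -0.3823, 0.2174]
ee_rot: [0.695, -0.105, 0.705, 0.093]
ft_force: [0.8, 0.4, -0.2]
grip_width: 0.0599
```

Call:
{"method": "step_arm", "body": {
  "plan": [
    {"claw": 0.06, "linear": [-0.001, 0, 0], "turn": 10},
    {"claw": 0.06, "linear": [-0.001, 0, 0], "turn": 10},
    {"claw": 0.06, "linear": [-0.001, 0, 0], "turn": 10},
    {"claw": 0.06, "linear": [-0.001, 0, 0], "turn": 10},
    {"claw": 0.06, "linear": [-0.001, 0, 0], "turn": 10},
    {"claw": 0.06, "linear": [-0.001, 0, 0], "turn": 8}
  ]
}}

```text
t: 49.75
tcp_pos: [0.624, -0.3886, 0.2181]
ee_rot: [0.653, 0.258, 0.658, -0.274]
ft_force: [0.3, 0.1, -0.6]
grip_width: 0.06
```

Run:
```python
from tr import *
s=show();print(graspgo([.6145,-.3787],.027,45));look("wrist","w27")
print(proj(cam("wrist"),[.6145,-.3787,.042]))
```

```text
t 49.75 p [ 0.624  -0.3886  0.2181] jaw 45.8 down [-0.015 -0.018 -1.   ] w 0.06 F [ 0.3  0.1 -0.6] q6 [-0.55  0.55  0.36  1.38 -0.02  0.22]
[array([137. ,   4.9, -14.1]), ('turn', np.float64(0.8))]
[[318.43207686 180.76679356]]
```

View pics/w27.png

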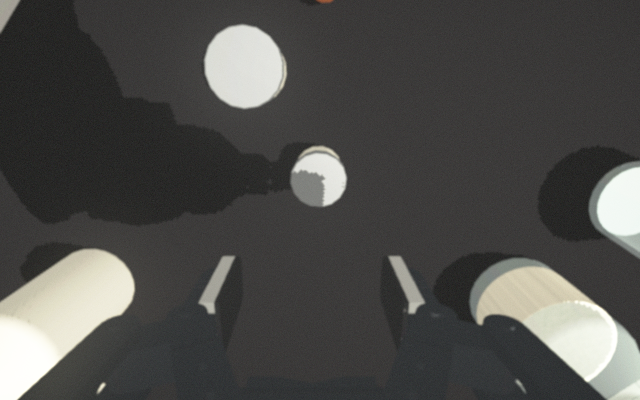

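Call:
{"method": "step_arm", "body": {
  "plan": [
    {"claw": 0.06, "linear": [0.02, 0.005, -0.014], "turn": 0},
    {"claw": 0.06, "linear": [0.035, 0, 0], "turn": 0},
    {"claw": 0.06, "linear": [0.035, 0, 0], "turn": 0},
    {"claw": 0.06, "linear": [0.025, 0, 0], "turn": 0},
    {"claw": 0.06, "linear": [0.01, 0, 0], "turn": 0},
    {"claw": 0.06, "linear": [0, 0, 0], "turn": 0}
  ]
}}

```text
t: 50.55
tcp_pos: [0.6162, -0.3776, 0.0899]
ee_rot: [0.654, 0.256, 0.658, -0.272]
ft_force: [0.4, -0.2, -0.4]
grip_width: 0.0604
```

Run:
```python
from tr import *
s=show();print(graspgo([.6145,-.3787],.027,45));look("wrist","w28")
```

```text
t 50.55 p [ 0.6162 -0.3776  0.0899] jaw 46.2 down [-0.013 -0.019 -1.   ] w 0.0604 F [ 0.4 -0.2 -0.4] q6 [-0.54  0.56  0.1   1.11 -0.02  0.22]
[array([ 9. , -0.6, -0.7]), ('turn', np.float64(1.2))]
```

View pics/w28.png

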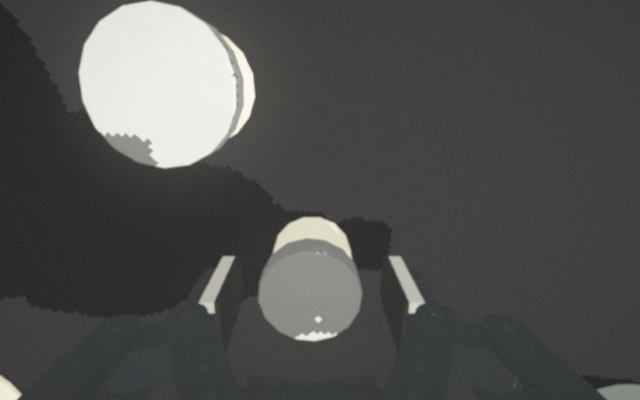

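Call:
{"method": "step_arm", "body": {
  "plan": [
    {"claw": 0.06, "linear": [0.008, 0, 0], "turn": 0},
    {"claw": 0.0, "linear": [0, 0, 0], "turn": 0},
    {"claw": 0.0, "linear": [0, 0, 0], "turn": 0},
    {"claw": 0.0, "linear": [0, 0, 0], "turn": 0},
    {"claw": 0.0, "linear": [0, 0, 0], "turn": 0}
  ]
}}

```text
t: 51.22
tcp_pos: [0.6178, -0.3787, 0.0856]
ee_rot: [0.657, 0.255, 0.656, -0.272]
ft_force: [0.5, -0.3, -0.1]
grip_width: 0.0388
```

Call:
{"method": "step_arm", "body": {
  "plan": [
    {"claw": 0.0, "linear": [-0.03, 0, 0], "turn": 0},
    {"claw": 0.0, "linear": [-0.04, 0, 0], "turn": 0},
    {"claw": 0.0, "linear": [-0.04, 0, 0], "turn": 0},
    {"claw": 0.0, "linear": [-0.02, 0, 0], "turn": 0}
  ]
}}

```text
t: 51.72
tcp_pos: [0.6176, -0.3751, 0.2158]
ee_rot: [0.654, 0.255, 0.658, -0.271]
ft_force: [1.1, -0.2, -0.9]
grip_width: 0.0387
```

Run:
```python
from tr import *
s=show();print(graspgo(tw(1.345,.204,-.025),None,106.6))
```

```text
t 51.73 p [ 0.6176 -0.3751  0.2158] jaw 46.3 down [-0.013 -0.019 -1.   ] w 0.0387 F [ 1.1 -0.2 -0.9] q6 [-0.54  0.52  0.31  1.36 -0.02  0.22]
[array([  -7.9,  272.4, -512.7]), ('turn', np.float64(-60.3))]
```

Call:
{"method": "step_arm", "body": {
  "plan": [
    {"claw": 0.0, "linear": [0, 0.0272, -0.051], "turn": 0},
    {"claw": 0.0, "linear": [0, 0.0272, -0.051], "turn": 0},
    {"claw": 0.0, "linear": [0, 0.0272, -0.051], "turn": 0},
    {"claw": 0.0, "linear": [0, 0.0272, -0.051], "turn": 0},
    {"claw": 0.0, "linear": [0, 0.0272, -0.051], "turn": 0},
    {"claw": 0.0, "linear": [0, 0.0272, -0.051], "turn": 0},
    {"claw": 0.0, "linear": [0, 0.0272, -0.051], "turn": 0},
    {"claw": 0.0, "linear": [0, 0.0272, -0.051], "turn": 0},
    {"claw": 0.0, "linear": [0, 0.0272, -0.051], "turn": 0},
    {"claw": 0.0, "linear": [0, 0.0265, -0.045], "turn": 0}
  ]
}}

```text
t: 52.98
tcp_pos: [0.4383, 0.1812, 0.2085]
ee_rot: [0.657, 0.259, 0.653, -0.273]
ft_force: [0.7, 0.5, -0.5]
grip_width: 0.0384
```

Call:
{"method": "step_arm", "body": {
  "plan": [
    {"claw": 0.0, "linear": [-0.001, 0, 0], "turn": -10},
    {"claw": 0.0, "linear": [-0.001, 0, 0], "turn": -10},
    {"claw": 0.0, "linear": [-0.001, 0, 0], "turn": -10},
    {"claw": 0.0, "linear": [-0.001, 0, 0], "turn": -10},
    {"claw": 0.0, "linear": [-0.001, 0, 0], "turn": -10},
    {"claw": 0.0, "linear": [0, 0, 0], "turn": -8},
    {"claw": 0.0, "linear": [0, 0, 0], "turn": 0}
  ]
}}

```text
t: 53.85
tcp_pos: [0.4359, 0.1858, 0.2146]
ee_rot: [0.699, -0.106, 0.701, 0.093]
ft_force: [-0.4, 0.5, -1.8]
grip_width: 0.0389
```

Run:
```python
from tr import *
s=show();print(graspgo(tw(1.345,.204,-.025),.0496,106.6));look("wrist","w29")
```

```text
t 53.85 p [0.4359 0.1858 0.2146] jaw 106.2 down [-0.001 -0.019 -1.   ] w 0.0389 F [-0.4  0.5 -1.8] q6 [ 0.41  0.05 -0.32  1.21 -0.02  0.13]
[array([111.2,  -7. ,  -3. ]), ('turn', np.float64(-0.4))]
```

View pics/w29.png

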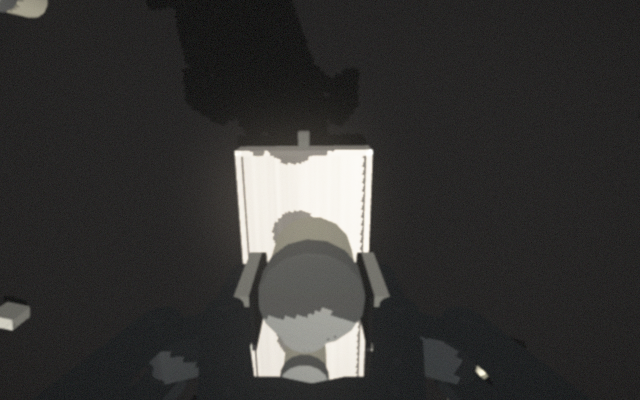

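Call:
{"method": "step_arm", "body": {
  "plan": [
    {"claw": 0.0, "linear": [0.03, -0.007, -0.003], "turn": 0},
    {"claw": 0.0, "linear": [0.035, 0, 0], "turn": 0},
    {"claw": 0.0, "linear": [0.025, 0, 0], "turn": 0},
    {"claw": 0.0, "linear": [0.01, 0, 0], "turn": 0},
    {"claw": 0.0, "linear": [0, 0, 0], "turn": 0}
  ]
}}

```text
t: 54.52
tcp_pos: [0.4357, 0.1765, 0.1136]
ee_rot: [0.701, -0.102, 0.701, 0.089]
ft_force: [-0.1, -0.3, -0.5]
grip_width: 0.0387
```

Run:
```python
from tr import *
s=show();print(graspgo(tw(1.345,.204,-.025),.0496,106.6));look("wrist","w30")
```

```text
t 54.52 p [0.4357 0.1765 0.1136] jaw 105.5 down [ 0.002 -0.018 -1.   ] w 0.0387 F [-0.1 -0.3 -0.5] q6 [ 0.39  0.1  -0.5   0.98 -0.02  0.12]
[array([10. ,  0.1, -1. ]), ('turn', np.float64(-1.1))]
```

View pics/w30.png

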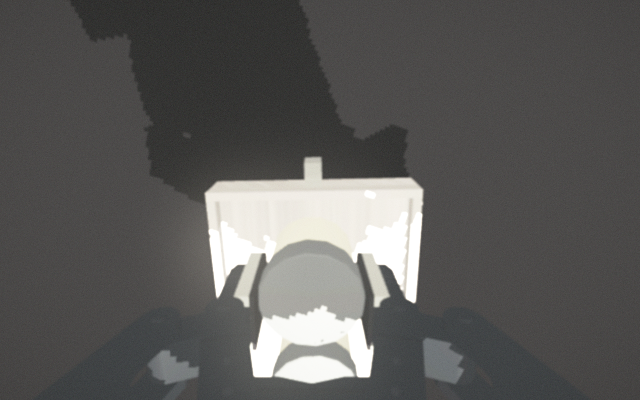

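Call:
{"method": "step_arm", "body": {
  "plan": [
    {"claw": 0.0, "linear": [0.006, 0, -0.001], "turn": 0},
    {"claw": 0.0, "linear": [0.003, 0, 0], "turn": 0},
    {"claw": 0.0, "linear": [0.0015, 0, 0], "turn": 0},
    {"claw": 0.0, "linear": [0.001, 0, 0], "turn": 0}
  ]
}}

```text
t: 55.08
tcp_pos: [0.4365, 0.1768, 0.1044]
ee_rot: [0.702, -0.101, 0.699, 0.089]
ft_force: [0.1, -0.2, -0.2]
grip_width: 0.039
```

Run:
```python
from tr import *
s=show();print(graspgo(tw(1.345,.204,-.025),.0496,106.6))
```

```text
t 55.08 p [0.4365 0.1768 0.1044] jaw 105.5 down [ 0.007 -0.015 -1.   ] w 0.039 F [ 0.1 -0.2 -0.2] q6 [ 0.39  0.11 -0.51  0.95 -0.02  0.12]
[array([ 0.8, -0.2, -2.2]), ('turn', np.float64(-1.1))]
```

Call:
{"method": "step_arm", "body": {
  "plan": [
    {"claw": 0.0, "linear": [0.0015, 0, -0.001], "turn": 0},
    {"claw": 0.045, "linear": [0, 0, 0], "turn": 0},
    {"claw": 0.05, "linear": [0, 0, 0], "turn": 0},
    {"claw": 0.052, "linear": [0, 0, 0], "turn": 0},
    {"claw": 0.052, "linear": [-0.02, 0, 0], "turn": 0},
    {"claw": 0.052, "linear": [-0.04, 0, 0], "turn": 0},
    {"claw": 0.055, "linear": [-0.04, 0, 0], "turn": 0},
    {"claw": 0.055, "linear": [-0.02, 0, 0], "turn": 0}
  ]
}}

```text
t: 56.08
tcp_pos: [0.4337, 0.178, 0.2248]
ee_rot: [0.701, -0.101, 0.7, 0.089]
ft_force: [-0.4, 0.3, -0.2]
grip_width: 0.0549
```

Run:
```python
from tr import *
s=show();look("wrist","w31")
print(tw(1.345,.2,-.12),graspgo(tw(1.345,.205,-.12),None,106.6))
```

```text
t 56.08 p [0.4337 0.178  0.2248] jaw 105.5 down [ 0.004 -0.017 -1.   ] w 0.0549 F [-0.4  0.3 -0.2] q6 [ 0.4   0.03 -0.31  1.23 -0.02  0.13]
[0.41107561 0.26726731] [array([-1.6, 92.7, -3.8]), ('turn', np.float64(-1.1))]
```

View pics/w31.png

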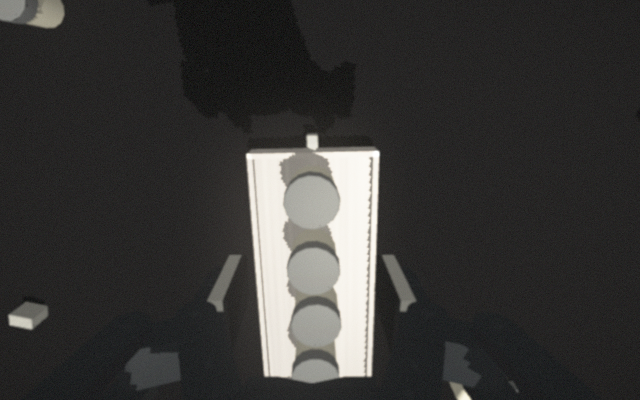

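Call:
{"method": "step_arm", "body": {
  "plan": [
    {"claw": 0.0, "linear": [0, 0.048, -0.002], "turn": 0},
    {"claw": 0.0, "linear": [0, 0.048, -0.002], "turn": 0},
    {"claw": 0.0, "linear": [0.04, 0, 0], "turn": 0},
    {"claw": 0.0, "linear": [0.04, 0, 0], "turn": 0},
    {"claw": 0.0, "linear": [0.03, 0, 0], "turn": 0},
    {"claw": 0.0, "linear": [0.015, 0, 0], "turn": 0},
    {"claw": 0.0, "linear": [0, 0, 0], "turn": 0}
  ]
}}

```text
t: 57.0
tcp_pos: [0.4053, 0.2708, 0.0945]
ee_rot: [0.703, -0.1, 0.698, 0.089]
ft_force: [-0.1, -0.1, -0.3]
grip_width: -0.0002
```

Run:
```python
from tr import *
s=show();print(tip(),intray(1.345,tip()),w:=s['grip_width']);look("wrist","w32")
print(go(None,.084,106.6))
```

```text
t 57.0 p [0.4053 0.2708 0.0945] jaw 105.4 down [ 0.008 -0.015 -1.   ] w -0.0002 F [-0.1 -0.1 -0.3] q6 [ 0.6   0.15 -0.49  0.94 -0.02  0.33]
[0.40586511 0.26973048 0.02151823] [ 0.2043 -0.1239] -0.00020103278937520945
[array([11.2,  0.2, -0.1]), ('turn', np.float64(-1.2))]
```

View pics/w32.png

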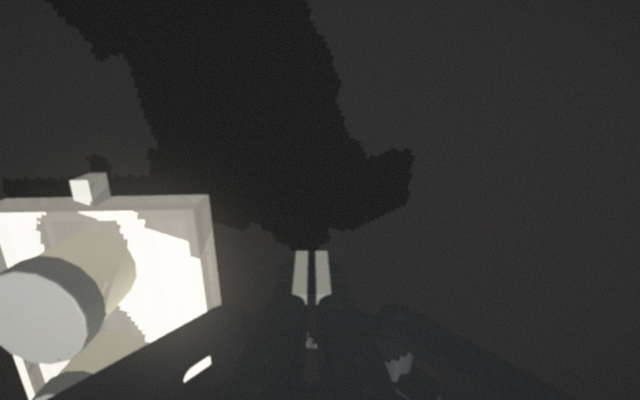

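Call:
{"method": "step_arm", "body": {
  "plan": [
    {"claw": 0.0, "linear": [0.009, 0, 0], "turn": 0},
    {"claw": 0.0, "linear": [0, -0.012, 0], "turn": 0},
    {"claw": 0.0, "linear": [0, -0.01, 0], "turn": 0},
    {"claw": 0.0, "linear": [0, -0.007, 0], "turn": 0},
    {"claw": 0.0, "linear": [0, -0.004, 0], "turn": 0},
    {"claw": 0.0, "linear": [0, -0.003, 0], "turn": 0},
    {"claw": 0.0, "linear": [0, -0.003, 0], "turn": 0}
  ]
}}

```text
t: 57.92
tcp_pos: [0.4179, 0.2313, 0.0889]
ee_rot: [0.705, -0.099, 0.697, 0.09]
ft_force: [-0.4, 1.2, 0.1]
grip_width: 0.0001
```

Run:
```python
from tr import *
s=show();print(tip(),intray(1.345,tip()))
```

```text
t 57.92 p [0.4179 0.2313 0.0889] jaw 105.4 down [ 0.012 -0.011 -1.   ] w 0.0001 F [-0.4  1.2  0.1] q6 [ 0.51  0.13 -0.52  0.91 -0.02  0.24]
[0.41881854 0.23043841 0.01589447] [ 0.2033 -0.0825]
```

Call:
{"method": "step_arm", "body": {
  "plan": [
    {"claw": 0.0, "linear": [0.002, -0.004, -0.0016], "turn": -1.1},
    {"claw": 0.0, "linear": [0.001, -0.006, -0.0024], "turn": -1.7},
    {"claw": 0.0, "linear": [0.001, -0.009, -0.0036], "turn": -2.5},
    {"claw": 0.0, "linear": [0, -0.009, -0.0036], "turn": -2.5},
    {"claw": 0.0, "linear": [0, -0.009, -0.0036], "turn": -2.5},
    {"claw": 0.0, "linear": [0, -0.009, -0.0036], "turn": -2.5},
    {"claw": 0.0, "linear": [0, -0.009, -0.0036], "turn": -2.5},
    {"claw": 0.0, "linear": [0, -0.009, -0.0036], "turn": -2.5}
  ]
}}

```text
t: 58.92
tcp_pos: [0.421, 0.1612, 0.0852]
ee_rot: [0.68, -0.213, 0.671, 0.203]
ft_force: [0.2, 0.7, 0.3]
grip_width: 0.0003
```

Run:
```python
from tr import *
s=show();h,r,p,P,c=heading("t33");print(h,r[0],r[1]);print(tip(),[intray(x,tip()) for x in (h,1.0,1.05,1.1)]);look("wrist","w33")
```

```text
t 58.92 p [0.421  0.1612 0.0852] jaw 124.3 down [ 0.016 -0.01  -1.   ] w 0.0003 F [0.2 0.7 0.3] q6 [ 0.37  0.08 -0.59  0.89 -0.01 -0.23]
0.9969875996063607 (538.3284912109375, 167.2740020751953) (264.6214904785156, 100.24476623535156)
[0.42211353 0.15958902 0.01218614] [array([ 0.2028, -0.0882]), array([ 0.203 , -0.0876]), array([ 0.2072, -0.0773]), array([ 0.2108, -0.0669])]
```

View pics/w33.png

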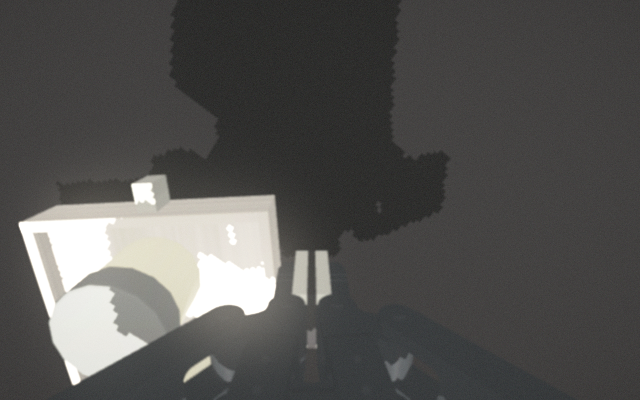

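View pics/t33.png

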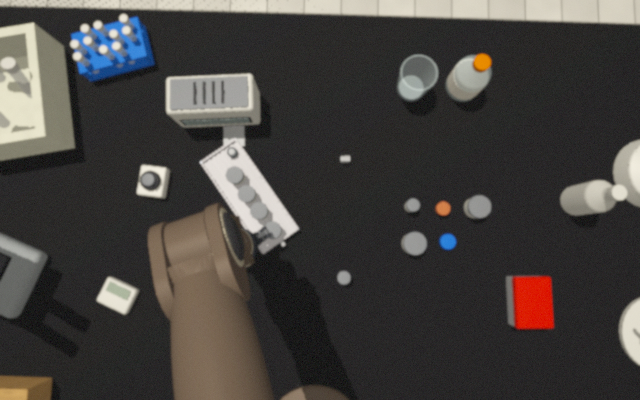

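Call:
{"method": "step_arm", "body": {
  "plan": [
    {"claw": 0.0, "linear": [0, -0.009, -0.0036], "turn": -2.6},
    {"claw": 0.0, "linear": [0, -0.009, -0.0036], "turn": -2.6},
    {"claw": 0.0, "linear": [0, -0.009, -0.0036], "turn": -2.6},
    {"claw": 0.0, "linear": [0, -0.009, -0.0036], "turn": -2.6},
    {"claw": 0.0, "linear": [0, -0.009, -0.0036], "turn": -2.6},
    {"claw": 0.0, "linear": [0, -0.009, -0.0036], "turn": -2.6},
    {"claw": 0.0, "linear": [0, -0.009, -0.0036], "turn": -2.6},
    {"claw": 0.0, "linear": [0, -0.009, -0.0036], "turn": -2.6},
    {"claw": 0.0, "linear": [0, -0.009, -0.0036], "turn": -2.6},
    {"claw": 0.0, "linear": [0, -0.009, -0.0036], "turn": -2.6}
  ]
}}

```text
t: 60.28
tcp_pos: [0.4605, 0.0743, 0.0854]
ee_rot: [0.612, -0.363, 0.607, 0.353]
ft_force: [0.5, 1.4, 0.2]
grip_width: 0.0003
```

Run:
```python
from tr import *
s=show();h,r,p,P,c=heading("t34");print(h,r[0],r[1]);print(tip(),[intray(x,tip()) for x in (h,.5,.55,.6)]);look("wrist","w34")
```

```text
t 60.27 p [0.4605 0.0743 0.0854] jaw 150.9 down [ 0.014 -0.008 -1.   ] w 0.0003 F [0.5 1.4 0.2] q6 [ 0.16  0.11 -0.56  0.89 -0.01 -0.9 ]
0.5585140491251089 (566.4485473632812, 129.5291748046875) (264.52215576171875, 99.86322021484375)
[0.46235718 0.07309806 0.01251943] [array([ 0.2035, -0.0897]), array([ 0.1979, -0.1015]), array([ 0.2028, -0.0915]), array([ 0.2071, -0.0812])]
```

View pics/t34.png

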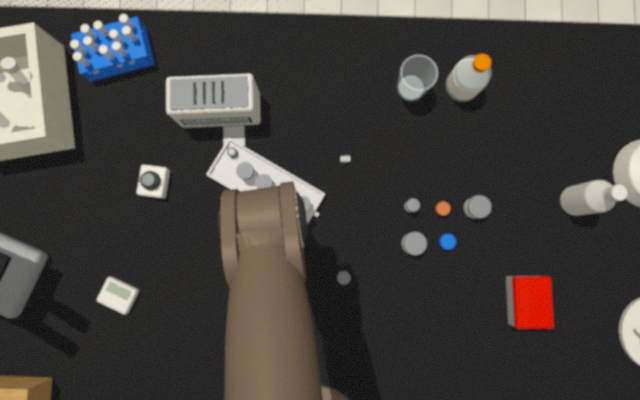

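Call:
{"method": "step_arm", "body": {
  "plan": [
    {"claw": 0.0, "linear": [0, -0.009, -0.0036], "turn": -2.6},
    {"claw": 0.0, "linear": [0, -0.009, -0.0036], "turn": -2.6},
    {"claw": 0.0, "linear": [0, -0.009, -0.0036], "turn": -2.6},
    {"claw": 0.0, "linear": [0, -0.009, -0.0036], "turn": -2.6},
    {"claw": 0.0, "linear": [0, -0.009, -0.0036], "turn": -2.6},
    {"claw": 0.0, "linear": [0, -0.009, -0.0036], "turn": -2.6},
    {"claw": 0.0, "linear": [0, -0.009, -0.0036], "turn": -2.6},
    {"claw": 0.0, "linear": [0, -0.009, -0.0036], "turn": -2.6},
    {"claw": 0.0, "linear": [0, -0.007, -0.0028], "turn": -2.0}
  ]
}}

```text
t: 61.5
tcp_pos: [0.5217, 0.0209, 0.0846]
ee_rot: [0.526, -0.476, 0.527, 0.468]
ft_force: [-1.4, -0.4, -0.0]
grip_width: 0.0004
```

Run:
```python
from tr import *
s=show();h,r,p,P,c=heading("t35");print(h,r[0],r[1]);print(tip(),[intray(x,tip()) for x in (h,.1,.15,.2)]);look("wrist","w35")
cv2.imwrite("pics/t35z.png",cv2.resize(p[100:250,180:400,::-1],None,fx=3,fy=3,interpolation=cv2.INTER_CUBIC))
```

```text
t 61.5 p [0.5217 0.0209 0.0846] jaw 173.8 down [ 0.006 -0.009 -1.   ] w 0.0004 F [-1.4 -0.4 -0. ] q6 [ 0.04  0.21 -0.43  0.92 -0.01 -1.42]
0.20282154328862212 (610.1552124023438, 187.45738220214844) (105.74714660644531, 100.94281768798828)
[0.52299292 0.01995117 0.01170524] [array([ 0.2041, -0.0878]), array([ 0.194 , -0.1083]), array([ 0.1992, -0.0985]), array([ 0.2039, -0.0884])]
```

View pics/t35z.png

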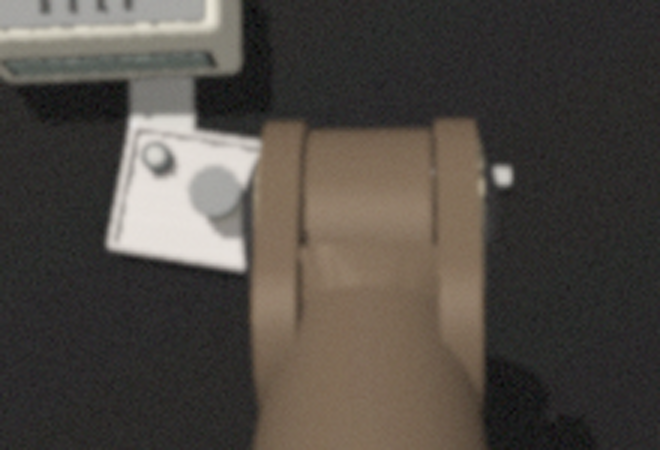

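View pics/w35.png

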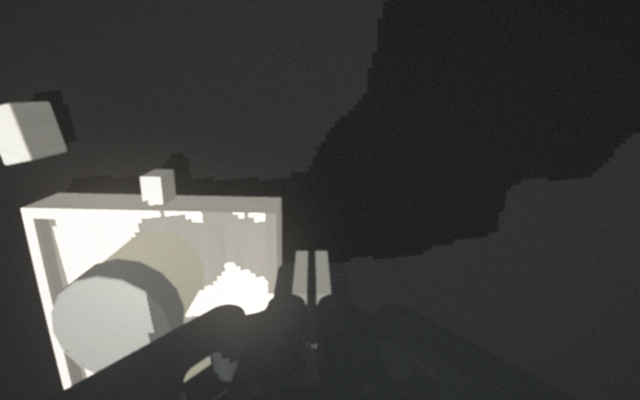

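Call:
{"method": "step_arm", "body": {
  "plan": [
    {"claw": 0.0, "linear": [0, -0.009, -0.0036], "turn": -2.6},
    {"claw": 0.0, "linear": [0, -0.009, -0.0036], "turn": -2.6},
    {"claw": 0.0, "linear": [0, -0.007, -0.0028], "turn": -2},
    {"claw": 0.0, "linear": [0, 0, 0], "turn": 0}
  ]
}}

```text
t: 62.1
tcp_pos: [0.5445, 0.0103, 0.0841]
ee_rot: [-0.495, 0.507, -0.498, -0.5]
ft_force: [-0.3, -0.1, 0.3]
grip_width: 0.0002
```

Run:
```python
from tr import *
s=show();h,r,p,P,c=heading("t36");print(h,r[0],r[1]);print(tip(),[intray(x,tip()) for x in (h,.05,.1)]);look("wrist","w36")
```

```text
t 62.1 p [0.5445 0.0103 0.0841] jaw -179.2 down [ 0.003 -0.01  -1.   ] w 0.0002 F [-0.3 -0.1  0.3] q6 [ 0.02  0.25 -0.38  0.93 -0.01 -1.56]
0.07283939766391678 (612.9630126953125, 175.36050415039062) (122.44684600830078, 101.5593032836914)
[0.54440527 0.00959938 0.01107863] [array([ 0.2013, -0.0921]), array([ 0.1991, -0.0966]), array([ 0.2037, -0.0866])]
```

View pics/w36.png

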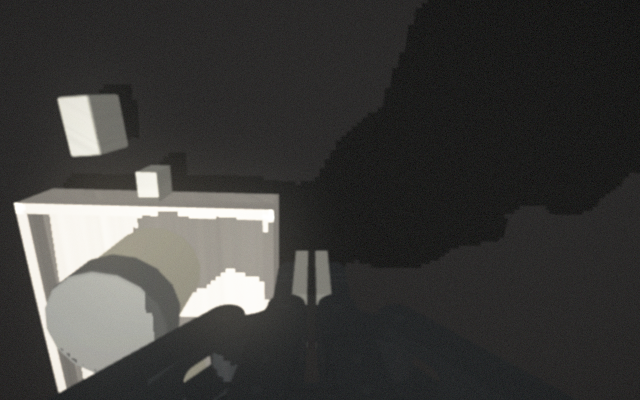

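Run:
```python
import cv2
p=cv2.imread('pics/w36.png');cv2.imwrite('pics/w36z.png',cv2.resize(p[85:215,10:210],None,fx=4,fy=4,interpolation=cv2.INTER_CUBIC))
```

```text
(no output)
```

View pics/w36z.png

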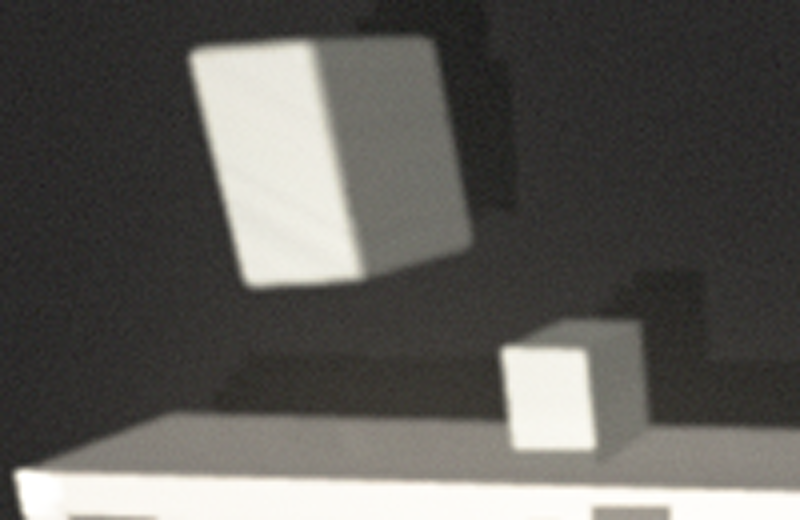

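```bash
cat > ptr.py <<'E'
from tr import *
def ptr(c,ix,pt,zp=.022):
    I=onz(c,[ix],.022)[0][:2];Q=onz(c,[pt],zp)[0][:2]
    # heading of pointer via radius vector angle; expected end (247,-25)
    a=np.arctan2(*(Q-PIN)[::-1]);ai=np.arctan2(*(I-PIN)[::-1])
    hq=YAW-np.pi/2-(a-np.arctan2(-.025,.247)); hi=YAW-np.pi/2-(ai-np.arctan2(-.025,.252))
    print("index",I,"exp",tw(0,.252,-.025),"ptr",Q,"h ptr",hq,"h idx",hi,"diff",hq-hi)
E
python3 - <<'E'
from ptr import *
c=cam("wrist");s=robot.state()
for z in (.020,.022,.024): ptr(c,(86,155.75),(146.25,171.75),z)
E
```

```text
index [ 0.62947178 -0.04241985] exp [ 0.62967446 -0.04262221] ptr [ 0.60812408 -0.03609955] h ptr 0.08566041293652193 h idx 0.0008246962031925875 diff 0.08483571673332935
index [ 0.62947178 -0.04241985] exp [ 0.62967446 -0.04262221] ptr [ 0.60717927 -0.03654917] h ptr 0.08921811374483801 h idx 0.0008246962031925875 diff 0.08839341754164542
index [ 0.62947178 -0.04241985] exp [ 0.62967446 -0.04262221] ptr [ 0.60623447 -0.03699879] h ptr 0.09275982160495788 h idx 0.0008246962031925875 diff 0.0919351254017653
```

Call:
{"method": "step_arm", "body": {
  "plan": [
    {"claw": 0.0, "linear": [0, -0.006, -0.0025], "turn": -1.7},
    {"claw": 0.0, "linear": [0, -0.005, -0.002], "turn": -1.4},
    {"claw": 0.0, "linear": [0, -0.002, -0.001], "turn": -0.6},
    {"claw": 0.0, "linear": [0, 0, 0], "turn": 0}
  ]
}}

```text
t: 62.7
tcp_pos: [0.5573, 0.0053, 0.084]
ee_rot: [-0.477, 0.523, -0.481, -0.517]
ft_force: [-0.7, -0.6, 0.4]
grip_width: -0.0002
```

Run:
```python
from tr import *
s=show();p,d,c=look("wrist","w37");print([intray(x,tip()) for x in (0,.02,.04)])
cv2.imwrite('pics/w37z.png',cv2.resize(p[85:215,10:210,::-1],None,fx=4,fy=4,interpolation=cv2.INTER_CUBIC))
```

```text
t 62.7 p [0.5573 0.0053 0.084 ] jaw -175.3 down [ 0.002 -0.01  -1.   ] w -0.0002 F [-0.7 -0.6  0.4] q6 [ 0.01  0.27 -0.35  0.94 -0.01 -1.64]
[array([ 0.2   , -0.0939]), array([ 0.2018, -0.0899]), array([ 0.2036, -0.0858])]
```

View pics/w37z.png

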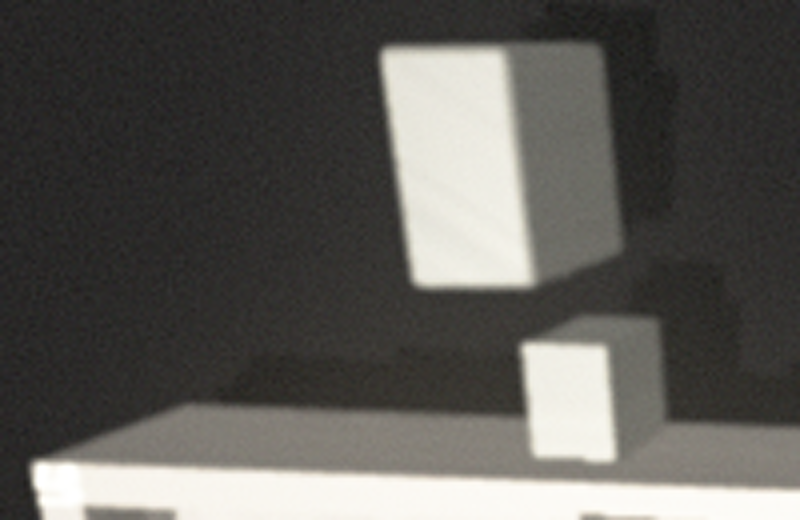

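Run:
```python
from ptr import *
c=cam("wrist")
for z in (.020,.022,.024): ptr(c,(128.25,156.6),(151.1,171),z)
```

```text
index [ 0.6296618  -0.04254994] exp [ 0.62967446 -0.04262221] ptr [ 0.62215374 -0.03719773] h ptr 0.028967038904132547 h idx 5.8574762123120294e-05 diff 0.028908464142009427
index [ 0.6296618  -0.04254994] exp [ 0.62967446 -0.04262221] ptr [ 0.62127427 -0.03770238] h ptr 0.032372621779818145 h idx 5.8574762123120294e-05 diff 0.032314047017695025
index [ 0.6296618  -0.04254994] exp [ 0.62967446 -0.04262221] ptr [ 0.62039479 -0.03820703] h ptr 0.035762896279995404 h idx 5.8574762123120294e-05 diff 0.035704321517872284
```

Call:
{"method": "step_arm", "body": {
  "plan": [
    {"claw": 0.0, "linear": [0, -0.0025, -0.001], "turn": -0.7},
    {"claw": 0.0, "linear": [0, -0.002, -0.001], "turn": -0.6},
    {"claw": 0.0, "linear": [0, 0, 0], "turn": 0}
  ]
}}

```text
t: 63.12
tcp_pos: [0.562, 0.0036, 0.0841]
ee_rot: [-0.47, 0.529, -0.475, -0.523]
ft_force: [0.4, -0.8, -0.8]
grip_width: 0.0003
```

Run:
```python
from tr import *
s=show();p,d,c=look("wrist","w38");print([intray(x,tip()) for x in (0,.01,.02)])
cv2.imwrite('pics/w38z.png',cv2.resize(p[85:215,10:210,::-1],None,fx=4,fy=4,interpolation=cv2.INTER_CUBIC))
```

```text
t 63.12 p [0.562  0.0036 0.0841] jaw -173.9 down [ 0.002 -0.01  -1.   ] w 0.0003 F [ 0.4 -0.8 -0.8] q6 [ 0.01  0.28 -0.34  0.95 -0.01 -1.67]
[array([ 0.202 , -0.0892]), array([ 0.2029, -0.0872]), array([ 0.2037, -0.0852])]
```

View pics/w38z.png

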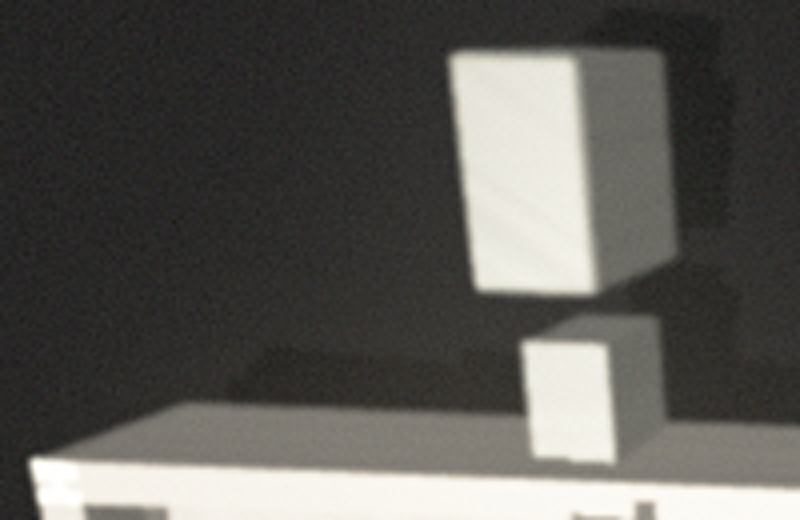

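Run:
```python
from ptr import *
c=cam("wrist")
for z in (.020,.0205,.022): ptr(c,(144.1,158),(151.4,170.6),z)
```

```text
index [ 0.62958439 -0.04256299] exp [ 0.62967446 -0.04262221] ptr [ 0.6277983  -0.03747636] h ptr 0.0061931223016944426 h idx 0.00036264032143384917 diff 0.005830481980260593
index [ 0.62958439 -0.04256299] exp [ 0.62967446 -0.04262221] ptr [ 0.62758222 -0.03760707] h ptr 0.007042584070025226 h idx 0.00036264032143384917 diff 0.006679943748591377
index [ 0.62958439 -0.04256299] exp [ 0.62967446 -0.04262221] ptr [ 0.62693398 -0.03799919] h ptr 0.009585265047809655 h idx 0.00036264032143384917 diff 0.009222624726375805
```

Call:
{"method": "step_arm", "body": {
  "plan": [
    {"claw": 0.0, "linear": [0, -0.0012, -0.0005], "turn": -0.3},
    {"claw": 0.0, "linear": [0, 0, 0], "turn": 0}
  ]
}}

```text
t: 63.42
tcp_pos: [0.5633, 0.0032, 0.0841]
ee_rot: [-0.469, 0.53, -0.473, -0.524]
ft_force: [-0.1, -0.2, 0.8]
grip_width: -0.0001
```

Run:
```python
from tr import *
s=show();p,d,c=look("wrist","w39");print([intray(x,tip()) for x in (0,.01,.02)])
cv2.imwrite('pics/w39z.png',cv2.resize(p[85:215,10:210,::-1],None,fx=4,fy=4,interpolation=cv2.INTER_CUBIC))
```

```text
t 63.42 p [0.5633 0.0032 0.0841] jaw -173.6 down [ 0.002 -0.01  -1.   ] w -0.0001 F [-0.1 -0.2  0.8] q6 [ 0.01  0.29 -0.34  0.95 -0.01 -1.67]
[array([ 0.2024, -0.088 ]), array([ 0.2033, -0.086 ]), array([ 0.2041, -0.0839])]
```

View pics/w39z.png

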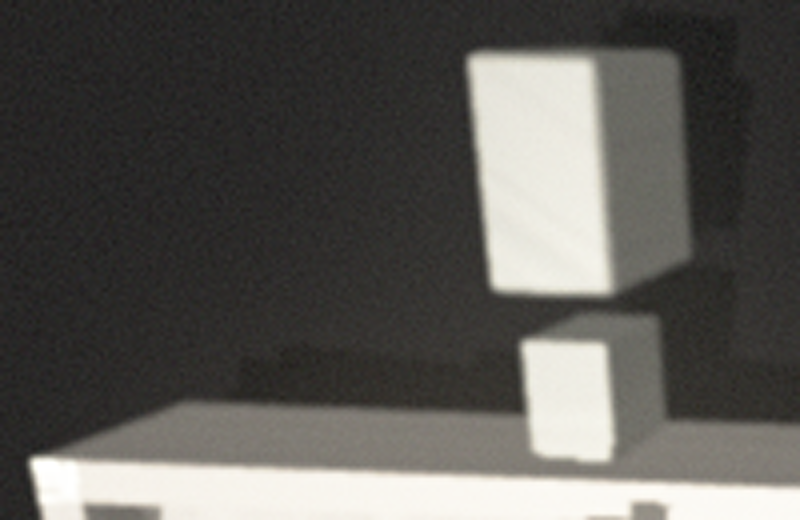

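Run:
```python
from ptr import *
c=cam("wrist")
for z in (.020,.0205,.022): ptr(c,(148,158.25),(151.1,170.25),z)
print(robot.camera_model("wrist") and graspgo([.565,.394],None,106.6))
```

```text
index [ 0.62964559 -0.04255467] exp [ 0.62967446 -0.04262221] ptr [ 0.6294125  -0.03753644] h ptr -0.0003160327582787392 h idx 0.00012199211075780703 diff -0.00043802486903654625
index [ 0.62964559 -0.04255467] exp [ 0.62967446 -0.04262221] ptr [ 0.62919673 -0.03766796] h ptr 0.0005356723576612765 h idx 0.00012199211075780703 diff 0.0004136802469034695
index [ 0.62964559 -0.04255467] exp [ 0.62967446 -0.04262221] ptr [ 0.62854943 -0.03806252] h ptr 0.0030850917967448765 h idx 0.00012199211075780703 diff 0.0029630996859870695
[array([ -4. , -45.4, 388.6]), ('turn', np.float64(79.8))]
```

Call:
{"method": "step_arm", "body": {
  "plan": [
    {"claw": 0.0, "linear": [0, 0.006, 0], "turn": 0},
    {"claw": 0.0, "linear": [0, 0.02, 0], "turn": 0},
    {"claw": 0.0, "linear": [0, 0.02, 0], "turn": 0},
    {"claw": 0.0, "linear": [-0.04, 0, 0], "turn": 0},
    {"claw": 0.0, "linear": [-0.04, 0.02, 0], "turn": 0},
    {"claw": 0.0, "linear": [-0.04, 0.03, 0], "turn": 0},
    {"claw": 0.0, "linear": [0, 0.05, 0], "turn": 0},
    {"claw": 0.0, "linear": [0, 0.05, 0], "turn": 0},
    {"claw": 0.0, "linear": [0, 0, 0], "turn": 0}
  ]
}}

```text
t: 64.6
tcp_pos: [0.36, -0.0178, 0.2076]
ee_rot: [-0.469, 0.531, -0.473, -0.524]
ft_force: [-0.2, -0.2, -0.3]
grip_width: 0.0001
```

Run:
```python
from tr import *
from geo import tops
s=show();h,r,p,P,c=heading("t40");print(h,r)
for t in tops(P):
    if .3<t[0]<.66 and -.45<t[1]<.42: print(np.round(t,4),intray(0,t[:2]))
for uv in [(150,180)]: pass
m=(P[:,:,2]>.047)&(P[:,:,2]<.06)&(abs(P[:,:,1]-.394)<.03)&(abs(P[:,:,0]-.565)<.03);q=P[m];print("button",np.median(q,0),q.min(0),q.max(0),len(q))
cv2.imwrite('pics/t40z.png',cv2.resize(p[50:270,120:520,::-1],None,fx=2,fy=2,interpolation=cv2.INTER_CUBIC))
look("side","s40")
```

```text
t 64.6 p [ 0.36   -0.0178  0.2076] jaw -173.5 down [ 0.003 -0.01  -1.   ] w 0.0001 F [-0.2 -0.2 -0.3] q6 [-0.04 -0.17 -0.54  1.2  -0.01 -1.73]
-0.0021258409072502094 ((620.8934936523438, 104.61831665039062), (100.9459228515625, 260.51300048828125), 4.061809539794922)
[6.24600e-01 5.70000e-02 3.99822e+01 6.00000e-02 6.24000e-01 5.66000e-02
 2.48000e+02] [ 0.1523 -0.0232]
[6.27400e-01 4.30000e-03 4.03677e+01 5.97000e-02 6.27200e-01 3.80000e-03
 2.55000e+02] [ 0.205  -0.0241]
[6.18000e-01 1.54600e-01 3.97551e+01 6.01000e-02 6.17800e-01 1.54400e-01
 2.59000e+02] [ 0.0544 -0.0231]
[6.20300e-01 1.03400e-01 3.96249e+01 5.98000e-02 6.19700e-01 1.03400e-01
 2.55000e+02] [ 0.1056 -0.0244]
[5.64700e-01 3.94400e-01 4.62016e+01 4.47000e-02 5.64000e-01 3.92000e-01
 3.24000e+02] [-0.1884 -0.0598]
[ 5.26000e-01 -3.61400e-01  5.34554e+01  4.15000e-02  5.25800e-01
 -3.60800e-01  4.09000e+02] [ 0.5629 -0.1503]
[ 5.25200e-01 -2.09300e-01  2.94513e+01  4.16000e-02  5.25100e-01
 -2.09400e-01  1.37000e+02] [ 0.4111 -0.1407]
[ 4.38600e-01 -2.14600e-01  5.21316e+01  4.15000e-02  4.38400e-01
 -2.14100e-01  4.20000e+02] [ 0.4104 -0.2274]
button [0.56447585 0.39381127 0.05165735] [0.55051383 0.3757407  0.04722821] [0.58066782 0.41007067 0.05704122] 139
```

View pics/t40z.png

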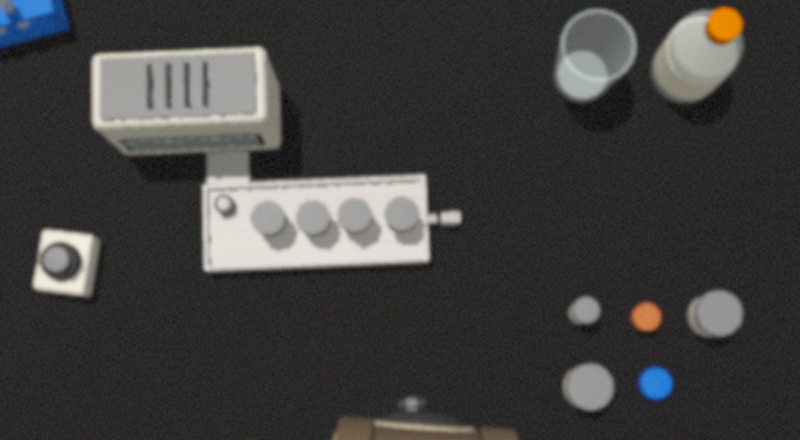

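View pics/s40.png

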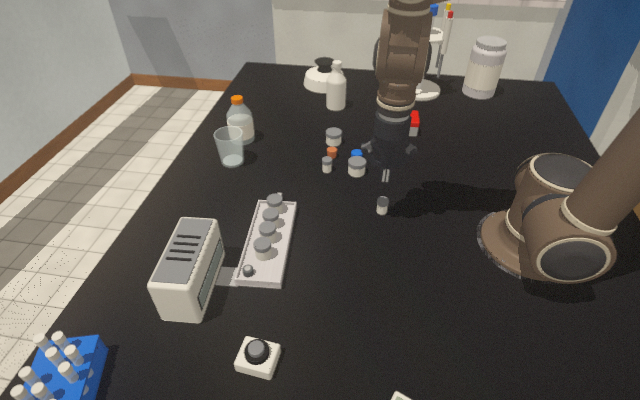

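Run:
```python
from tr import *
p,d,c=look("top");P=cloud(c,d)
for z0 in (.049,.051,.0525):
    m=(P[:,:,2]>z0)&(P[:,:,2]<.07)&(abs(P[:,:,1]-.394)<.03)&(abs(P[:,:,0]-.565)<.03);q=P[m];print(z0,len(q),np.median(q,0),q.min(0),q.max(0))
m=(abs(P[:,:,1]-.394)<.05)&(abs(P[:,:,0]-.565)<.05)&(P[:,:,2]>.01);print(np.histogram(P[m][:,2],bins=np.arange(.01,.064,.004)))
print(onz(c,[(149.5,179.8)],.054))
t=[.5655,.3935];print(graspgo(t,None,None,.073), go([.5655,.3935]))
```

```text
0.049 122 [0.5659331  0.39453908 0.05221097] [0.55252349 0.38058389 0.04903046] [0.58048576 0.40877216 0.05836616]
0.051 91 [0.56443298 0.39370059 0.05270918] [0.55252349 0.3816696  0.05101296] [0.57801862 0.40877216 0.05836616]
0.0525 53 [0.56397571 0.39494559 0.05352111] [0.55252349 0.38298949 0.05250027] [0.57768829 0.40877216 0.05836616]
(array([ 11,  25,  28,  27, 203, 217,  24,  78,  93,  28,  94,  16,   2]), array([0.01 , 0.014, 0.018, 0.022, 0.026, 0.03 , 0.034, 0.038, 0.042,
       0.046, 0.05 , 0.054, 0.058, 0.062]))
[[0.56436184 0.38881259 0.054     ]]
[array([  -3.2, -247. ,  386.4])] [array([  -3.2, -247.3,  385.7])]
```

Call:
{"method": "step_arm", "body": {
  "plan": [
    {"claw": 0.0, "linear": [0, -0.0274, 0.0428], "turn": 0},
    {"claw": 0.0, "linear": [0, -0.0274, 0.0428], "turn": 0},
    {"claw": 0.0, "linear": [0, -0.0274, 0.0428], "turn": 0},
    {"claw": 0.0, "linear": [0, -0.0274, 0.0428], "turn": 0},
    {"claw": 0.0, "linear": [0, -0.0274, 0.0428], "turn": 0},
    {"claw": 0.0, "linear": [0, -0.0274, 0.0428], "turn": 0},
    {"claw": 0.0, "linear": [0, -0.0274, 0.0428], "turn": 0},
    {"claw": 0.0, "linear": [0, -0.0274, 0.0428], "turn": 0},
    {"claw": 0.0, "linear": [0, -0.0264, 0.041], "turn": 0},
    {"claw": 0.0, "linear": [0, 0, 0], "turn": 0}
  ]
}}

```text
t: 66.0
tcp_pos: [0.5814, 0.4108, 0.1931]
ee_rot: [-0.468, 0.531, -0.474, -0.523]
ft_force: [-0.8, -0.5, -1.1]
grip_width: 0.0002
```

Run:
```python
from tr import *
s=show();p,d,c=look("wrist","w41");print(graspgo([.565,.394],None,None,.073));print(proj(c,[.565,.394,.053]))
for r in robot.trace("start_top","wrist"): 
    m=r["pixels"];v,u=np.nonzero(m);print(r["confidence"],r["point"],m.sum(),onz(c,[r["point"][::-1]],.053)); P=cloud(c,d)[m];print(np.nanmedian(P,0))
```

```text
t 66.0 p [0.5814 0.4108 0.1931] jaw -173.6 down [ 0.002 -0.014 -1.   ] w 0.0002 F [-0.8 -0.5 -1.1] q6 [ 0.62  0.51  0.24  1.31 -0.01 -1.06]
[array([  0.2,  17.4, -12.4])]
[[340.3023402  197.98498366]]
0.88 [195.5, 338.6] 1796 [[0.56624707 0.39254875 0.053     ]]
[0.56439388 0.39259205 0.05114961]
```

View pics/w41.png

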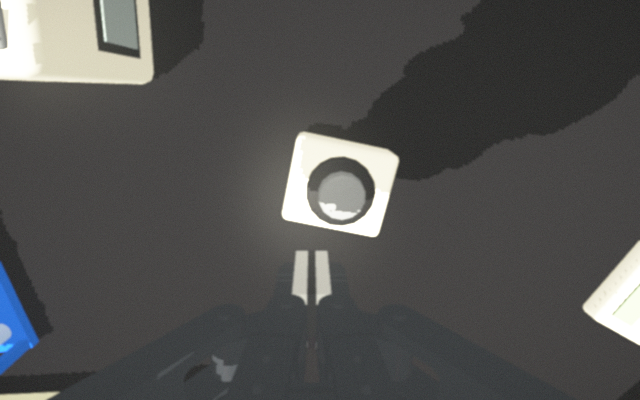

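Call:
{"method": "step_arm", "body": {
  "plan": [
    {"claw": 0.0, "linear": [0, 0.017, -0.013], "turn": 0},
    {"claw": 0.0, "linear": [0.03, 0, 0], "turn": 0},
    {"claw": 0.0, "linear": [0.022, 0, 0], "turn": 0},
    {"claw": 0.0, "linear": [0, 0, 0], "turn": 0}
  ]
}}

```text
t: 66.6
tcp_pos: [0.5645, 0.3883, 0.1424]
ee_rot: [-0.469, 0.53, -0.476, -0.522]
ft_force: [-0.7, 0.5, -0.4]
grip_width: -0.0
```

Run:
```python
from tr import *
s=show();p,d,c=look("wrist","w42");print(graspgo([.565,.3935],None,None,.073),tip())
```

```text
t 66.6 p [0.5645 0.3883 0.1424] jaw -173.9 down [ 0.003 -0.015 -1.   ] w -0.0 F [-0.7  0.5 -0.4] q6 [ 0.61  0.47  0.07  1.17 -0.01 -1.07]
[array([-0.1, -0.3,  5.8])] [0.5653485  0.38770207 0.07069303]
```

View pics/w42.png

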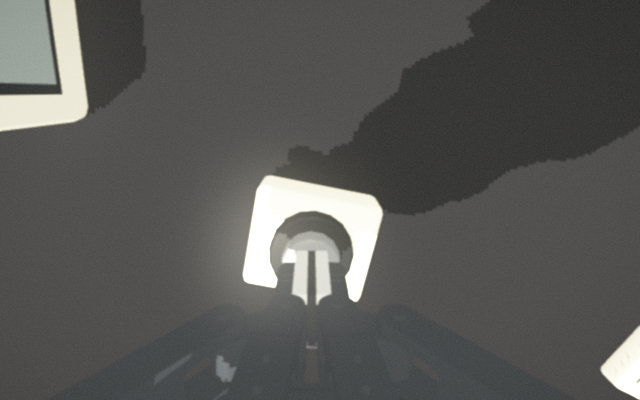

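Call:
{"method": "step_arm", "body": {
  "plan": [
    {"claw": 0.0, "linear": [0.01, 0, 0.005], "turn": 0},
    {"claw": 0.0, "linear": [0.004, 0, 0], "turn": 0},
    {"claw": 0.0, "linear": [0, 0, 0], "turn": 0}
  ]
}}

```text
t: 67.03
tcp_pos: [0.5655, 0.3939, 0.1316]
ee_rot: [-0.472, 0.53, -0.474, -0.521]
ft_force: [0.7, -0.2, 0.1]
grip_width: 0.0002
```

Run:
```python
from tr import *
s=show();p,d,c=look("wrist","w43");print(graspgo([.565,.3935],None,None,.073),tip())
```

```text
t 67.03 p [0.5655 0.3939 0.1316] jaw -173.9 down [ 0.007 -0.011 -1.   ] w 0.0002 F [ 0.7 -0.2  0.1] q6 [ 0.61  0.48  0.06  1.15 -0.01 -1.06]
[array([-0. ,  1. ,  0.5])] [0.56605818 0.39313429 0.0587726 ]
```

View pics/w43.png

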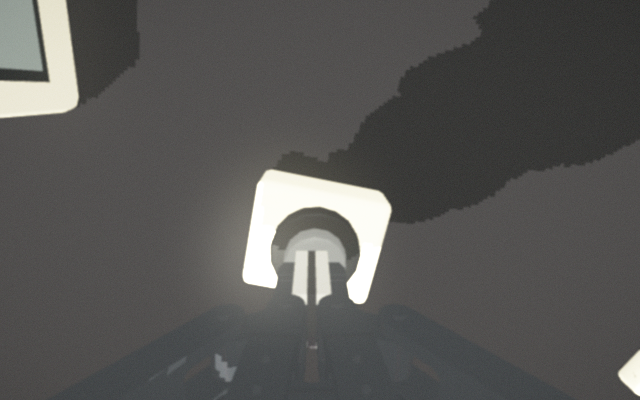

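Call:
{"method": "step_arm", "body": {
  "plan": [
    {"claw": 0.0, "linear": [0.004, 0, 0], "turn": 0},
    {"claw": 0.0, "linear": [0.003, 0, 0], "turn": 0},
    {"claw": 0.0, "linear": [0.003, 0, 0], "turn": 0}
  ]
}}

```text
t: 67.45
tcp_pos: [0.5659, 0.3942, 0.122]
ee_rot: [-0.472, 0.531, -0.473, -0.521]
ft_force: [-1.3, -0.1, 2.3]
grip_width: 0.0002
```

Run:
```python
from tr import *
s=show();print(tip())
```

```text
t 67.45 p [0.5659 0.3942 0.122 ] jaw -173.9 down [ 0.009 -0.01  -1.   ] w 0.0002 F [-1.3 -0.1  2.3] q6 [ 0.61  0.48  0.04  1.13 -0.01 -1.06]
[0.566511   0.39341135 0.04905562]
```

Contact (2.3 N) with the tip at 0.049 m. Pressing on in small steps.

Call:
{"method": "step_arm", "body": {
  "plan": [
    {"claw": 0.0, "linear": [0.003, 0, 0], "turn": 0},
    {"claw": 0.0, "linear": [0.003, 0, 0], "turn": 0}
  ]
}}

```text
t: 67.7
tcp_pos: [0.5659, 0.3942, 0.1183]
ee_rot: [-0.473, 0.531, -0.473, -0.521]
ft_force: [-6.9, -5.3, 23.2]
grip_width: 0.0
```

Run:
```python
from tr import *
s=show();print(tip())
```

```text
t 67.7 p [0.5659 0.3942 0.1183] jaw -173.9 down [ 0.01  -0.009 -1.   ] w 0.0 F [-6.9 -5.3 23.2] q6 [ 0.61  0.48  0.04  1.12 -0.01 -1.06]
[0.56662723 0.39349347 0.04530188]
```

Call:
{"method": "step_arm", "body": {
  "plan": [
    {"claw": 0.0, "linear": [0, 0, 0], "turn": 0},
    {"claw": 0.0, "linear": [-0.01, 0, 0], "turn": 0},
    {"claw": 0.0, "linear": [-0.03, 0, 0], "turn": 0},
    {"claw": 0.0, "linear": [-0.04, 0, 0], "turn": 0},
    {"claw": 0.0, "linear": [-0.04, 0, 0], "turn": 0},
    {"claw": 0.0, "linear": [0, 0.05, 0], "turn": 0},
    {"claw": 0.0, "linear": [0, 0.05, 0], "turn": 0},
    {"claw": 0.0, "linear": [0, 0.05, 0], "turn": 0},
    {"claw": 0.0, "linear": [0, 0, 0], "turn": 0}
  ]
}}

```text
t: 68.82
tcp_pos: [0.413, 0.3793, 0.2429]
ee_rot: [-0.474, 0.53, -0.472, -0.521]
ft_force: [-0.1, 0.5, 0.6]
grip_width: 0.0002
```

Run:
```python
from tr import *
from geo import tops
s=show();h,r,p,P,c=heading("t50");print(h,r)
for t in tops(P):
    if .3<t[0]<.66 and -.45<t[1]<.42: print(np.round(t,4),intray(0,t[:2]))
for z0 in (.049,.051,.0525):
    m=(P[:,:,2]>z0)&(P[:,:,2]<.07)&(abs(P[:,:,1]-.394)<.03)&(abs(P[:,:,0]-.565)<.03);q=P[m];print("button",z0,len(q))
cv2.imwrite('pics/t50z.png',cv2.resize(p[50:270,120:520,::-1],None,fx=2,fy=2,interpolation=cv2.INTER_CUBIC))
```

```text
t 68.83 p [0.413  0.3793 0.2429] jaw -174.0 down [ 0.012 -0.008 -1.   ] w 0.0002 F [-0.1  0.5  0.6] q6 [ 0.75  0.2  -0.09  1.28 -0.01 -0.93]
-0.00041026823481538077 ((620.9846801757812, 104.61351013183594), (101.51744079589844, 260.3136291503906), 3.9635062217712402)
[6.24000e-01 5.73000e-02 4.02575e+01 5.98000e-02 6.24200e-01 5.66000e-02
 2.50000e+02] [ 0.152  -0.0238]
[6.27700e-01 3.80000e-03 4.04793e+01 5.99000e-02 6.27100e-01 3.80000e-03
 2.52000e+02] [ 0.2055 -0.0238]
[6.18400e-01 1.54800e-01 3.96753e+01 5.98000e-02 6.17700e-01 1.54300e-01
 2.57000e+02] [ 0.0543 -0.0227]
[6.20400e-01 1.03900e-01 3.97469e+01 5.99000e-02 6.19900e-01 1.03600e-01
 2.55000e+02] [ 0.1052 -0.0241]
[5.65400e-01 3.94100e-01 4.65643e+01 4.48000e-02 5.64900e-01 3.90700e-01
 3.18000e+02] [-0.1881 -0.0591]
[ 5.26300e-01 -3.61400e-01  5.21552e+01  4.17000e-02  5.25600e-01
 -3.60900e-01  4.11000e+02] [ 0.563 -0.15 ]
[ 5.25300e-01 -2.09600e-01  2.95153e+01  4.17000e-02  5.25000e-01
 -2.09000e-01  1.37000e+02] [ 0.4115 -0.1406]
[ 4.38100e-01 -2.14000e-01  5.19566e+01  4.16000e-02  4.38300e-01
 -2.14200e-01  4.15000e+02] [ 0.4098 -0.2279]
[ 3.57700e-01 -5.56000e-02  2.94745e+01  4.18000e-02  3.57600e-01
 -5.57000e-02  1.43000e+02] [ 0.2463 -0.2972]
button 0.049 122
button 0.051 96
button 0.0525 59
```

View pics/t50z.png

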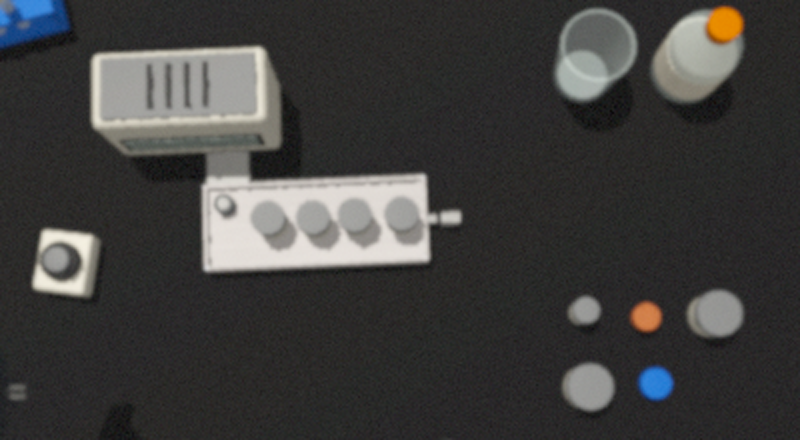

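All of it stands: the heading reads −0.0004 rad, four pots are upright in the tray, the button is back up and the arm is clear. Handing in.

Run:
```python
from workcell import robot
print(robot.sign_off())
```

```text
the job is handed in; nothing more can be done
None
```

The job is done in the order asked and handed in at about 69 s of the 210 s.

- **Tray out:** I pushed the free end until the tray met its loading stop. It read 1.344 rad from above, with about 20 N at the fingers.
- **Slim pot:** The one on the tray now stands on the bench at about (0.358, −0.056), clear of the tray's swing.
- **Middle-size pots:** All four were there and now stand upright on the tray floor in one row, about 50 mm apart. One had been knocked about 3 cm aside during the run; I found it again and picked it up from there.
- **Reading heading:** I pushed the tray back in small steps. The wrist view put the pointer within about 0.003 rad of the index. The top view read −0.002 rad before the press and −0.0004 rad after it.
- **Start button:** I pressed it about 6 mm until it bottomed out, with 23 N at the fingers, then let go. The depth picture shows it back up.

In the last top view all four pots are upright in the tray. The other slim pot and both wide pots are within 1 mm of where they started, and the stopper and cap look unmoved in the picture. The gripper is clear of everything.

The gripper drifted out of plumb by up to about 8°. I brought it back to about 2° in free air before the third pot. None of the final checks failed or disagreed.

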